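# Wedge a lamp board and its heat spreader into a clamping jig

### The arm

A 6-joint arm with a two-finger parallel gripper is mounted at the origin on the work surface. World frame = base frame: x ahead of the robot, y to its left, z up, the work surface at z = 0. Lengths are in m, angles in rad, forces in N, time in s.
With the tool pointing down it reaches from about 0.275 to 0.85 m from the base axis. Payload 5.2 kg.
Tool frame: the origin (TCP) lies at the very end of the fingers, on their centre line; the grasp point (between the pads) lies 19 mm behind it; z points along the fingers, y is the direction in which the jaws open and shut (so a half turn about z gives the same grasp; the last joint's range is limited). The gripper opens to 85 mm and grips with 20 to 120 N. Pads are 22 mm wide; open, the fingers measure 114 mm over their backs; the gripper's body (76 mm by 85 mm) begins 54 mm behind the grasp point. The pads swing forward as they close: fully open they stand 13 mm farther back than shut.
Start: joints at [-1.487, 0.259, 1.535, -0, 1.348, -0.203], TCP at [0.156, -0.528, 0.231] pointing down, gripper open.
Joint ranges: [-3.14, 3.14], [-0.91, 2.08], [0.19, 2.58], [-1.22, 4.36], [0.22, 2.71], [-3.12, 3.12]. Speed limits (rad/s): [2.57, 2.57, 3.14, 3.14, 3.14, 3.14].

### API

Orientations are given as [roll, pitch, yaw] about the fixed x, y, z axes, in that order (R = Rz(yaw) Ry(pitch) Rx(roll)).
In Python, from bench import env, cams gives the robot as it stands. The module is installed in compiled form; this text tells all that it offers.
- The arm moves only by the tool arm_command, never from a script. Its argument "plan" is a list of rows, each a list of 3 entries, a list of its own where there are three numbers: the gripper's target within -1 to 1 (fully open at 1, half-way at 0, shut at -1), then the shift along the tool's x, y, z in mm, then the turn about the tool's z in rad. A call has 1 to 5 rows; each row is the pose to reach, as a shift and turn from the pose measured when the call began, along the tool's axes at that moment; what a row does not reach only later rows make up. A row lasts 1/10 s, in which the tool goes at most 50 mm and 8.59 degrees, less where a joint would pass 70% of its speed; a pose out of reach is approached as far as the arm can. A call with a gripper value outside its range is refused whole. The fingers move at their own pace and stop on an object; "newtons" is the grip in N (left out, the last holds). Time passes only in rows, so rows that repeat a pose let the fingers close. It gives the time, the measured TCP pose, the force and the opening at its end, in the units of the state.
- env.get_obs(): the state, without advancing time (a new reading comes with each control period).
- cams.read_camera(name): name is "scene" or "top" or "wrist"; returns (picture, depth): 480x640x3 uint8, red, green, blue; 480x640 float32, m along the optical axis (not along the pixel's ray), 0 where there is no reading.
- cams.get_calibration(name): a dict with "K" (3x3 intrinsics, pixels), "T" (4x4, takes a point from camera to world coordinates). Camera axes: x right, y up, looking along -z (the intrinsics and any distortion apply to the point x, -y, -z); pixel columns grow to the right and rows downward; lengths in m; the calibration is good to about 2 mm. A picture is of the moment at which its call begins: read the wrist's pose just before it. get_calibration takes no time and is no camera call; for the wrist camera it gives the pose at the moment of the call.
- env.sign_off(): hands the job in, once; it reports no verdict.
The state is a dict: "time_s": time; "qpos": joint angles; "qd": joint speeds; "joint_efforts": joint torques, N m; "tcp_pos": TCP position; "tcp_rot": TCP orientation; "force": force on the tool from outside, world axes, zero at the start; "torque": the same for the moment, N m; "width": opening from 0.0 (shut) to 1.0 (fully open).
Only numpy, scipy, OpenCV 4.12 (cv2) and the standard library are available. Lean on these libraries where they do the work, as an engineer would, in place of code of your own. Each camera call takes 0.05 s, during which the arm holds its last target.

### The job

Get this lamp board ready for screwing down: lay the bare metal heat spreader flat on the bed of the clamping jig between the fence and the red jaw, mid-way across, and stack the blue board squarely on top of it. Then set the orange wedge loosely, thin end first, in the gap behind the jaw and let go of it, and after that tap or push its head until it is tight and the jaw clamps both plates by itself. Leave the bottle, the spool and the power adapter where they are.

Things in the scene. Friction and masses are not known exactly. Their poses are not given: they have to be found in the camera images.
- jig: Aluminium clamping jig, fixed. Origin on the bench, z up. Its flat bed is 12 mm above the bench: x -105 to 85, y -55 to 55 mm, plus a tongue x 10 to 70, y -139 to -55 mm under the wedge's rear end. Standing on the bed, all 26 mm high and in this order along x: dark fixed fence (flat inner face at x -80 mm), red sliding jaw, dark fixed wedge block.
- gap_mouth (a point): On the jig's bed, 12 mm above the bench, axes as the jig's: point at jig x 44.4, y -35 mm, where the wedge block begins. The block's face towards the jaw is the plane jig x = 44.4 mm, y -35 to 35; its outer side is x 83 mm. The wedge lies on the bed between jaw and block, straight side on the block, thin end to jig +y; it comes from the -y side or from above.
- jaw: Red jaw, 60 mm wide (jig y), 26 mm high, on the bed; slides along jig x only, 0.8 N friction, no spring. Origin on its underside, mid-width, at jig x 24 to 27 mm at the start, about 17 to 19 with the plates clamped. Two brass shoes, one above the other, one per plate, face the plates 9 mm to the -x side of the origin and spring back up to 4 mm (0.4 N + 4 N per mm). Back face slants: jaw x = 9 mm + 0.2 y.
- spreader_center (a point): Bare aluminium heat spreader, flat plate 90 (x) by 50 (y) by 12 (z) mm, 150 g. This point is its centre, half-way up. Goes in first, long side along jig x; the wedge will push the plates up to the fence.
- board_center (a point): Blue metal-backed lamp board with yellow pads, flat plate 90 (x) by 50 (y) by 12 (z) mm, 130 g, same outline as the spreader. This point is its centre, half-way up.
- wedge_head (a point): Centre, half-way up, of the head of the orange wedge (lies on the bench, steel, 400 g): block 32 (x) by 24 (y) by 24 (z) mm at the thick end, to grip and to tap (low, mid-width). Seated, the wedge's axes are parallel to the jig's. Tight, this point is near jig x 34, y -54 mm, give or take 10 mm in y. Firm pushes of about 20 N along jig +y, repeated until it stops advancing, make it tight (5 N is too little); it then stays by friction.
- wedge_tip (a point): (Pressing the wedge down while pushing makes it drag.) Point on the underside of the wedge's thin end, 102 mm along wedge +y from the head's centre and 6.5 mm to its +x side. The 22 mm high body runs 90 mm from head to tip, undersides level. Straight side (bears on the fixed block): parallel to y, 10.5 mm to the +x side of the head's centre. The -x side (bears on the jaw) tapers 1 in 5: body 26 mm thick at the head, 8 mm at the tip.
- adapter_center (a point): Black power adapter, box 70 by 45 by 32 mm, loose bystander. Point at its centre.
- bottle_center (a point): White bottle with blue cap, 50 mm diameter, 125 mm high, loose bystander just beyond the +y side of the jig. Point at its centre.
- spool_center (a point): Spool of solder on green flanges, 58 mm diameter, 38 mm high, loose bystander on the -y side of the jig near the fence. Point at its centre.
There are look-alikes about, which are no part of the job. Leave any pink look-alike of the part that bears board_center alone.

How it is judged:
By the outcome, as a careful person would: the job done as asked, in the order asked, and still so for the second after the job is handed in, with the robot touching nothing.
It also fails if it takes over 72 s, if anything falls off the work surface, if the arm or the gripper's body presses on something with over 40 N, if the wrist force passes 120 N, or if a joint passes its speed limit or range.

## Working session

There is one attempt and no reset: what is moved stays moved. The work goes in short steps, Python scripts to look and compute and a tool call to move; the robot and the scene stay as the last step left them, time stands still between calls to the robot, and variables do not carry over. Pictures are saved under pics/ and viewed, and the job is handed in when it is done.

Besides the shell and the picture viewer there is one more tool, called after "Call:" by a JSON object that holds its "method" and its "body", one argument or row to a line. arm_command: Moves the arm, as the interface text tells. Its arguments: {"type":"object","properties":{"plan":{"type":"array","items":{"type":"array"}},"newtons":{"type":"number"}},"required":["plan"]}

```bash
mkdir -p pics; ls; cat > h.py <<'E'
from bench import env, cams
import numpy as np, cv2
def snap(n,f):
    T=cams.get_calibration(n); im,d=cams.read_camera(n)
    cv2.imwrite('pics/'+f+'.png',im[:,:,::-1]); np.savez('pics/'+f+'.npz',im=im,d=d,K=T['K'],T=T['T']); return im,d,T
def ld(f):
    z=np.load('pics/'+f+'.npz'); return z['im'],z['d'],z
def onplane(c,uv,z):
    uv=np.atleast_2d(np.asarray(uv,float)); K,T=c['K'],c['T']
    p=np.c_[(uv[:,0]-K[0,2])/K[0,0],-(uv[:,1]-K[1,2])/K[1,1],-np.ones(len(uv))]@T[:3,:3].T
    o=T[:3,3]; return o+p*((z-o[2])/p[:,2])[:,None]
def cloud(c,d):
    K,T=c['K'],c['T']; v,u=np.mgrid[:d.shape[0],:d.shape[1]]
    p=np.stack([(u-K[0,2])/K[0,0]*d,-(v-K[1,2])/K[1,1]*d,-d],-1)
    return p@T[:3,:3].T+T[:3,3]
E
python3 - <<'E'
from h import *
for n in('scene','top','wrist'):
    im,d,c=snap(n,n+'0'); print(n,c.keys(),np.round(c['K'],1).tolist(),np.round(c['T'],3).tolist())
o=env.get_obs(); print({k:np.round(v,3) for k,v in o.items()})
E
```

```text
pics
scene dict_keys(['K', 'T']) [[514.3, 0.0, 322.6], [0.0, 514.3, 236.8], [0.0, 0.0, 1.0]] [[-0.214, -0.744, 0.633, 1.3], [0.977, -0.157, 0.146, 0.219], [-0.009, 0.649, 0.761, 0.959], [0.0, 0.0, 0.0, 1.0]]
top dict_keys(['K', 'T']) [[453.3, 0.0, 313.8], [0.0, 453.3, 243.6], [0.0, 0.0, 1.0]] [[0.023, 0.991, -0.134, 0.444], [-1.0, 0.021, -0.013, 0.045], [-0.01, 0.134, 0.991, 1.024], [0.0, 0.0, 0.0, 1.0]]
wrist dict_keys(['K', 'T']) [[412.4, 0.0, 311.3], [0.0, 412.4, 238.6], [0.0, 0.0, 1.0]] [[0.282, 0.92, 0.271, 0.224], [-0.959, 0.271, 0.078, -0.506], [-0.002, -0.282, 0.959, 0.373], [0.0, 0.0, 0.0, 1.0]]
{'time_s': np.float64(0.15), 'qpos': array([-1.487,  0.259,  1.536,  0.   ,  1.348, -0.203]), 'qd': array([ 0.001, -0.   , -0.004,  0.001, -0.   , -0.001]), 'joint_efforts': array([ 0.0000e+00, -4.4639e+01, -2.9082e+01, -0.0000e+00,  8.0000e-03,
       -0.0000e+00]), 'tcp_pos': array([ 0.156, -0.527,  0.231]), 'tcp_rot': array([-3.14 , -0.   ,  0.287]), 'force': array([ 0.127, -0.385,  0.229]), 'torque': array([-0.021, -0.025, -0.031]), 'width': np.float64(1.001)}
```

View pics/top0.png

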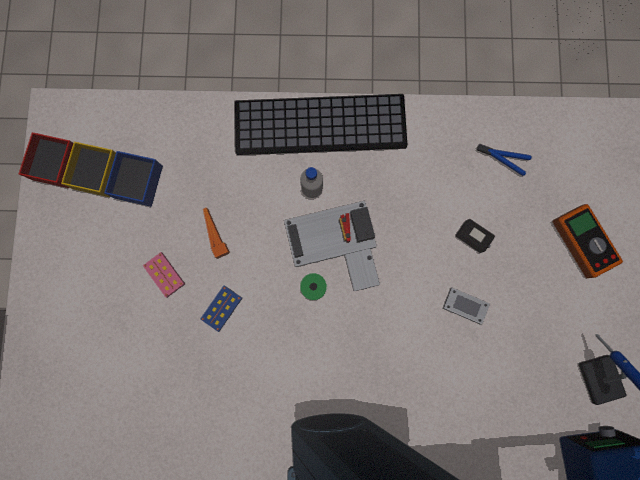

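View pics/scene0.png

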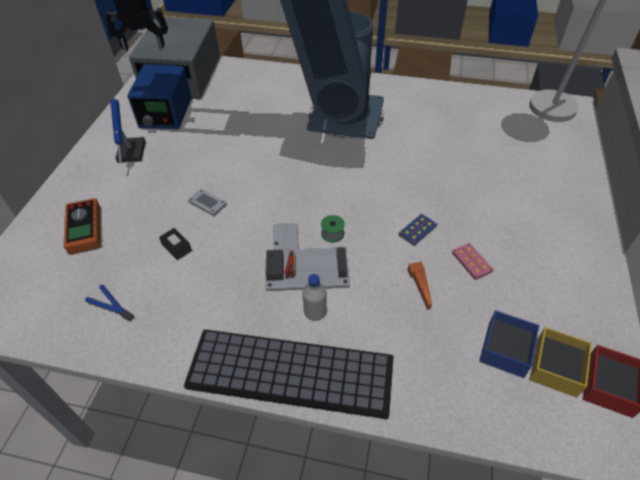

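View pics/wrist0.png

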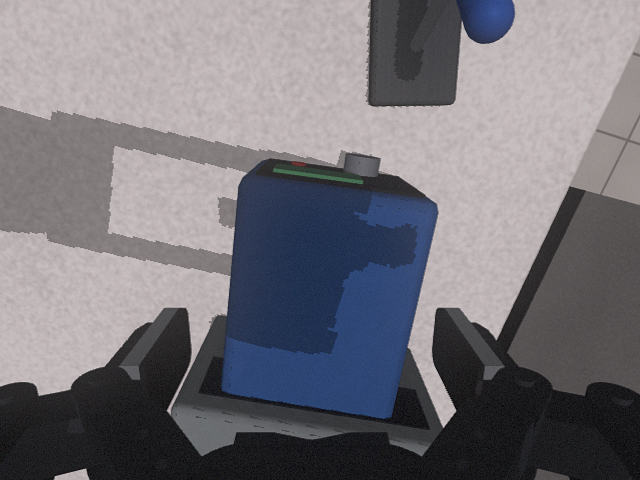

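```bash
python3 - <<'E'
from h import *
im,d,c=ld('top0'); P=cloud(c,d)
for n,u,v in [('spreader',467,305),('board',221,308),('pink',164,274),('wedgehead',220,251),('wtip',207,212),('spool',313,287),('bottle',311,175),('fence',294,240),('jaw',345,226),('block',362,224),('bed',320,235),('adapter?',475,236),('bench',400,350)]:
    print(n,np.round(P[v,u],3))
cv2.imwrite('pics/cropA.png',cv2.resize(im[150:340,140:520,::-1],None,fx=2.1,fy=2.1,interpolation=cv2.INTER_CUBIC))
im,d,c=ld('scene0')
cv2.imwrite('pics/cropB.png',cv2.resize(im[170:330,150:510,::-1],None,fx=2.2,fy=2.2,interpolation=cv2.INTER_CUBIC))
E
```

```text
spreader [ 0.451 -0.283  0.01 ]
board [0.432 0.26  0.012]
pink [0.505 0.391 0.013]
wedgehead [0.558 0.266 0.025]
wtip [0.646 0.301 0.021]
spool [0.482 0.057 0.037]
bottle [0.706 0.065 0.127]
fence [0.584 0.101 0.039]
jaw [ 0.618 -0.01   0.036]
block [ 0.623 -0.048  0.038]
bed [0.6   0.044 0.014]
adapter? [ 0.602 -0.297  0.034]
bench [ 0.35  -0.137 -0.001]
```

View pics/cropA.png

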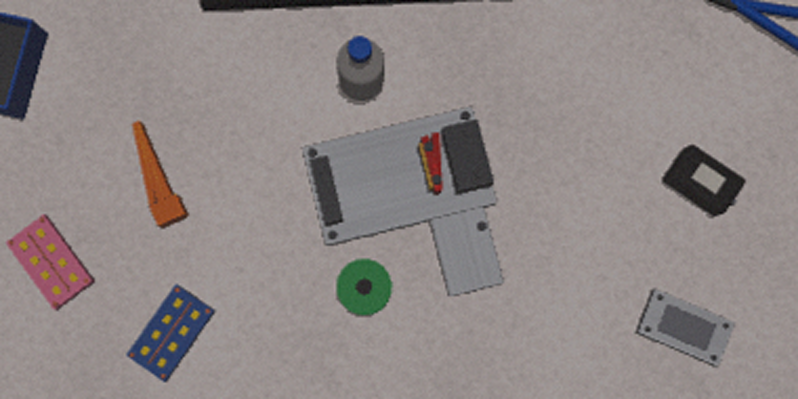

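View pics/cropB.png

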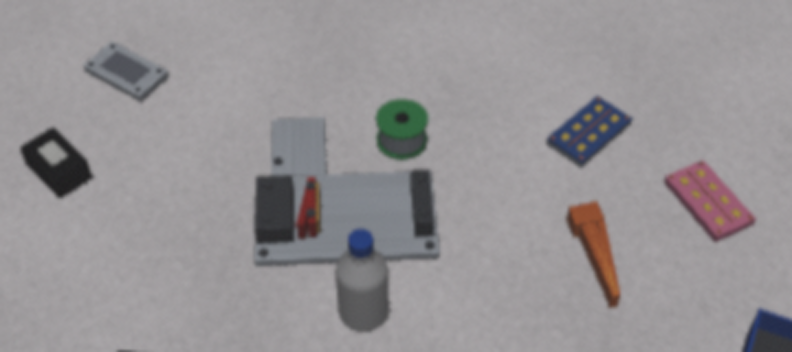

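```bash
cat >> h.py <<'E'
def rect(c,mask,z):
    cs,_=cv2.findContours(mask.astype(np.uint8),cv2.RETR_EXTERNAL,cv2.CHAIN_APPROX_NONE)
    k=max(cs,key=cv2.contourArea)[:,0,:]
    p=onplane(c,k,z)[:,:2]*1000
    r=cv2.minAreaRect(p.astype(np.float32)); return r,p
E
python3 - <<'E'
from h import *
im,d,c=ld('top0'); hsv=cv2.cvtColor(im,cv2.COLOR_RGB2HSV); H,S,V=[hsv[...,i] for i in range(3)]
def roi(m,u0,u1,v0,v1):
    o=np.zeros_like(m); o[v0:v1,u0:u1]=m[v0:v1,u0:u1]; return o
k=np.ones((5,5),np.uint8)
def cl(m): return cv2.morphologyEx(m.astype(np.uint8),cv2.MORPH_CLOSE,k)
b=roi((H>105)&(H<130)&(S>80),190,255,275,340); print('board',rect(c,cl(b),.012)[0])
w=roi((H<18)&(S>120),190,240,195,270); r,p=rect(c,cl(w),.022); print('wedge',r, p[np.argmax(p[:,0])],p[np.argmin(p[:,0])])
print('bench hsv',np.median(hsv[330:400,250:400].reshape(-1,3),0), hsv[295,455],hsv[240,320],hsv[270,360])
s=roi((H>40)&(H<85)&(S>60),290,340,260,310); print('spool',rect(c,cl(s),.038)[0])
d2=roi((V<70),370//1,380,0,1)
f=roi((V<85)&(S<60),280,305,215,265); print('fence',rect(c,f,.038)[0])
f=roi((V<85)&(S<60),348,380,200,250); print('block',rect(c,f,.038)[0])
f=roi((H<10)&(S>100),330,360,205,250); print('jaw',rect(c,f,.038)[0])
f=roi((H>100)&(H<125)&(S>100),295,330,160,185); print('cap',rect(c,f,.125)[0])
E
```

```text
board ((431.9770202636719, 260.7345275878906), (49.6334114074707, 89.25725555419922), 57.20297622680664)
wedge ((599.2500610351562, 288.7052307128906), (116.09750366210938, 32.663116455078125), 28.892349243164062) [655.15033497 303.19150259] [544.44389339 274.78668947]
bench hsv [  6.  17. 153.] [110   6 134] [126   9 135] [120   8 135]
spool ((484.4275817871094, 56.12848663330078), (56.155460357666016, 54.242645263671875), 1.2978404760360718)
fence ((587.7880859375, 100.89752197265625), (83.10021209716797, 20.778648376464844), 15.432793617248535)
block ((621.9230346679688, -47.528079986572266), (73.66465759277344, 41.37491989135742), 15.718778610229492)
jaw ((624.4849243164062, -11.323465347290039), (44.86981964111328, 15.445363998413086), 0.7082765102386475)
cap ((710.7876586914062, 65.47544860839844), (25.297517776489258, 20.463546752929688), 1.2672405242919922)
```

```bash
cat >> h.py <<'E'
from scipy.spatial.transform import Rotation as Ro
def go(x,y,z,yaw=None):
    "world mm target -> tool shift mm, turn"
    o=env.get_obs(); R=Ro.from_euler('xyz',o['tcp_rot']).as_matrix(); p=o['tcp_pos']*1000
    cy=np.arctan2(R[1,0],R[0,0]); s=R.T@(np.array([x,y,z])-p)
    t=0 if yaw is None else -((yaw-cy+np.pi)%(2*np.pi)-np.pi)
    print('pos',np.round(p,1),'yaw',round(cy,4),'F',np.round(o['force'],1),'w',round(float(o['width']),3),'t',round(float(o['time_s']),2)); print('shift',np.round(s,1),'turn',round(t,4))
E
python3 -c "
from h import *
go(451,-283,230,1.24)"
```

```text
pos [ 155.6 -527.1  230.7] yaw 0.2868 F [ 0.1 -0.4  0.2] w 1.001 t 0.15
shift [ 352.4 -150.6    1. ] turn -0.9532
```

Call:
{"method": "arm_command", "body": {
  "plan": [
    [1,[352,-151,1],-0.95],
    [1,[352,-151,1],-0.95],
    [1,[352,-151,1],-0.95],
    [1,[352,-151,1],-0.95],
    [1,[352,-151,1],-0.95]
  ]
}}

```text
time_s: 0.65
tcp_pos: [0.349, -0.3663, 0.2303]
tcp_rot: [-3.141, -0.001, 1.042]
force: [1.0, -0.3, -0.0]
width: 1.001
```

```bash
python3 -c "
from h import *
go(451,-283,230,1.24)"
```

```text
pos [ 349.  -366.3  230.3] yaw 1.0424 F [ 1.  -0.3 -0. ] w 1.001 t 0.65
shift [123.3  46.1   0.4] turn -0.1976
```

Call:
{"method": "arm_command", "body": {
  "plan": [
    [1,[123,46,0],-0.2],
    [1,[123,46,0],-0.2],
    [1,[123,46,0],-0.2],
    [1,[123,46,0],-0.2],
    [1,[123,46,0],-0.2]
  ]
}}

```text
time_s: 1.15
tcp_pos: [0.4509, -0.2826, 0.23]
tcp_rot: [-3.14, -0.001, 1.245]
force: [0.7, -0.0, -0.2]
width: 0.997
```

```bash
python3 -c "
from h import *
go(451,-283,230,1.24)
snap('wrist','w1')"
```

```text
pos [ 450.9 -282.6  230. ] yaw 1.2447 F [ 0.7 -0.  -0.2] w 0.997 t 1.15
shift [-0.4  0.2  0. ] turn 0.0047
```

View pics/w1.png

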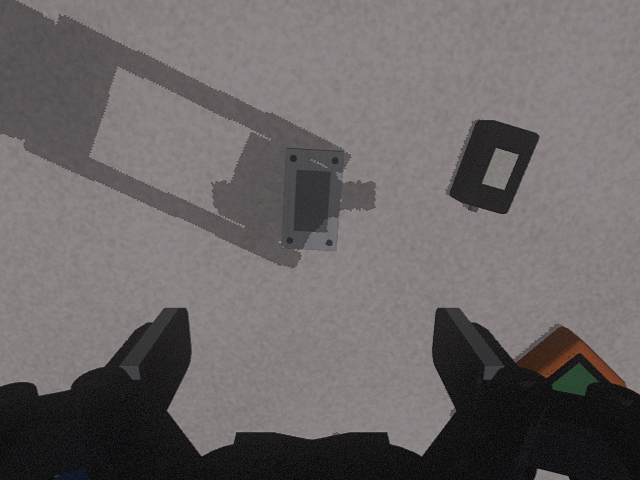

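The plate shows at pixel corners about (290,149), (343,152), (336,250), (283,247), partly in shadow; the adapter is to the right at (495,165).

```bash
python3 -c "
from h import *
im,d,c=ld('w1')
cv2.imwrite('pics/c1.png',cv2.resize(im[130:270,260:360,::-1],None,fx=4,fy=4,interpolation=cv2.INTER_CUBIC))
q=onplane(c,[(290,149),(343,152),(336,250),(283,247)],.012)[:,:2]*1000
print(q.round(1),q.mean(0)); 
for i in range(4):
  e=q[(i+1)%4]-q[i]; print(np.linalg.norm(e),np.degrees(np.arctan2(e[1],e[0])))
"
```

```text
[[ 448.1 -232.6]
 [ 490.3 -249.6]
 [ 457.7 -331.7]
 [ 412.6 -313.4]] [ 452.15059371 -281.82479318]
45.48061238771655 -21.897689918717315
88.40626251997595 -111.64942208993656
48.67160949028992 157.8903942834257
88.27007643265031 66.27960444477907
```

View pics/c1.png

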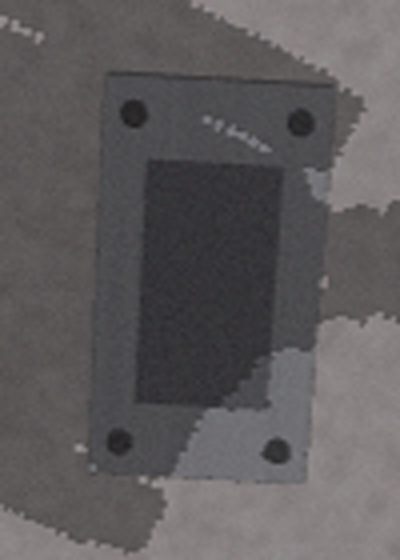

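```bash
python3 -c "
from h import *
im,d,c=ld('w1')
q=onplane(c,[(286.7,148.2),(344,151),(336.3,250.5),(282.5,248.2)],.012)[:,:2]*1000
print(q.mean(0)); 
for i in range(4):
  e=q[(i+1)%4]-q[i]; print(np.linalg.norm(e),np.degrees(np.arctan2(e[1],e[0])))
go(*q.mean(0),3,1.187)
"
```

```text
[ 451.62647744 -281.67988729]
49.11872017540413 -21.46274054432491
89.75765254666716 -111.96017361043948
49.39995862836394 158.7198169414293
89.91792014256109 67.86165797132436
pos [ 450.4 -283.3  230.1] yaw 1.243 F [-0.3  0.7  0.5] w 1.002 t 1.2
shift [  1.7   1.  227.1] turn 0.056
```

Call:
{"method": "arm_command", "body": {
  "newtons": 40,
  "plan": [
    [1,[1.5,1,50],0.055],
    [1,[1.5,1,100],0.055],
    [1,[1.5,1,150],0.055],
    [1,[1.5,1,200],0.055],
    [1,[1.5,1,220],0.055]
  ]
}}

```text
time_s: 1.7
tcp_pos: [0.4478, -0.281, 0.0057]
tcp_rot: [-3.133, -0.003, 1.185]
force: [0.7, 0.7, -0.3]
width: 1.001
```

```bash
python3 -c "
from h import *
go(451.6,-281.7,3,1.190)
snap('wrist','w2')"
```

```text
pos [ 447.8 -281.     5.7] yaw 1.1853 F [ 0.7  0.7 -0.3] w 1.001 t 1.7
shift [0.7 3.8 2.7] turn -0.0047
```

View pics/w2.png

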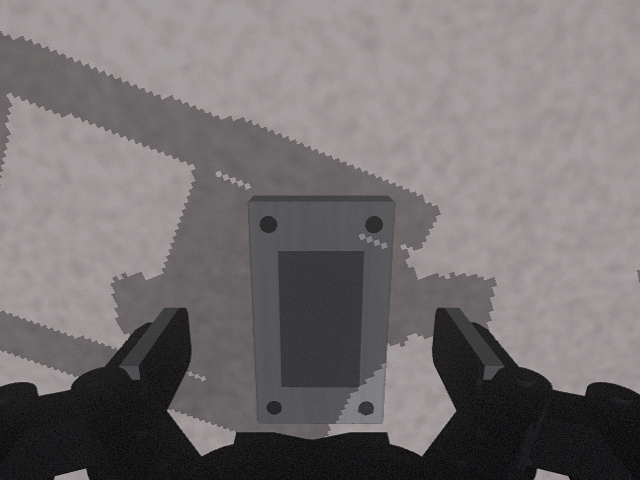

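Call:
{"method": "arm_command", "body": {
  "newtons": 40,
  "plan": [
    [1,[1,3,2],-0.005],
    [1,[1,3,2],-0.005]
  ]
}}

```text
time_s: 1.95
tcp_pos: [0.4501, -0.2817, 0.0025]
tcp_rot: [-3.131, -0.004, 1.189]
force: [0.2, 0.8, 0.8]
width: 1.0
```

```bash
python3 -c "
from h import *
go(451.6,-281.7,3,1.190)"
```

```text
pos [ 450.1 -281.7    2.5] yaw 1.1889 F [0.2 0.8 0.8] w 1.0 t 1.95
shift [ 0.6  1.4 -0.5] turn -0.0011
```

Call:
{"method": "arm_command", "body": {
  "newtons": 40,
  "plan": [
    [-1,[0,1,0],0],
    [-1,[0,1,0],0],
    [-1,[0,1,0],0],
    [-1,[0,1,0],0],
    [-1,[0,1,0],0]
  ]
}}

```text
time_s: 2.45
tcp_pos: [0.4518, -0.2829, 0.0042]
tcp_rot: [-3.134, -0.003, 1.189]
force: [-1.0, -0.6, 6.0]
width: 0.573
```

Call:
{"method": "arm_command", "body": {
  "plan": [
    [-1,[0,0,-30],0],
    [-1,[0,0,-60],0],
    [-1,[0,0,-100],0],
    [-1,[0,0,-140],0],
    [-1,[0,0,-180],0]
  ]
}}

```text
time_s: 2.95
tcp_pos: [0.4528, -0.2835, 0.1864]
tcp_rot: [-3.134, -0.003, 1.19]
force: [0.7, -0.7, -1.9]
width: 0.564
```

```bash
python3 -c "
from h import *
go(600,50,190,1.8)
snap('wrist','w3')"
```

```text
pos [ 452.8 -283.5  186.4] yaw 1.1896 F [ 0.7 -0.7 -1.9] w 0.564 t 2.95
shift [364.4  12.6  -2.7] turn -0.6104
```

View pics/w3.png

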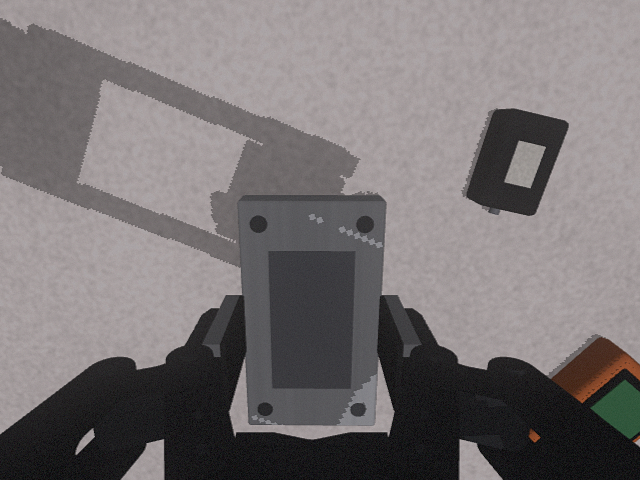

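```bash
python3 -c "
from h import *
im,d,c=ld('w3')
q=onplane(c,[(238,200),(386,200),(375.5,425),(249,425)],.1864+.008)[:,:2]*1000
print(q.mean(0)); 
for i in range(4):
  e=q[(i+1)%4]-q[i]; print(np.linalg.norm(e),np.degrees(np.arctan2(e[1],e[0])))
go(632,-85,250,1.8)
"
```

```text
[ 453.21732222 -282.1552981 ]
48.89248316498474 -21.808123153000654
89.08024627517158 -111.61196988408058
49.45235139991135 158.44978612078495
89.30268898459839 68.02865607730831
pos [ 455.6 -286.1  193.7] yaw 1.1899 F [ 2.6 -1.7  3.6] w 0.566 t 3.0
shift [252.2  89.2 -56.5] turn -0.6101
```

Call:
{"method": "arm_command", "body": {
  "plan": [
    [-1,[252,89,-56],-0.61],
    [-1,[252,89,-56],-0.61],
    [-1,[252,89,-56],-0.61],
    [-1,[252,89,-56],-0.61],
    [-1,[252,89,-56],-0.61]
  ]
}}

```text
time_s: 3.5
tcp_pos: [0.6162, -0.1015, 0.2444]
tcp_rot: [3.139, 0.004, 1.804]
force: [0.5, -0.8, -1.0]
width: 0.564
```

```bash
python3 -c "
from h import *
go(632,-85,250,1.8)"
```

```text
pos [ 616.2 -101.5  244.4] yaw 1.8044 F [ 0.5 -0.8 -1. ] w 0.564 t 3.5
shift [12.4 19.2 -5.6] turn 0.0044
```

Call:
{"method": "arm_command", "body": {
  "plan": [
    [-1,[12,19,-6],0],
    [-1,[12,19,-6],0],
    [-1,[12,19,-6],0],
    [-1,[12,19,-6],0]
  ]
}}

```text
time_s: 3.9
tcp_pos: [0.6309, -0.086, 0.25]
tcp_rot: [3.14, 0.004, 1.804]
force: [-1.0, 0.2, -1.2]
width: 0.565
```

```bash
python3 -c "
from h import *
go(632,-85,250,1.8)
snap('wrist','w4')
go(632,-85,250,1.8)"
```

```text
pos [630.9 -86.  250. ] yaw 1.8037 F [-1.   0.2 -1.2] w 0.565 t 3.9
shift [0.8 1.3 0. ] turn 0.0037
pos [630.9 -86.3 250. ] yaw 1.8031 F [-0.1  0.3 -1.7] w 0.569 t 3.95
shift [1.  1.4 0. ] turn 0.0031
```

View pics/w4.png

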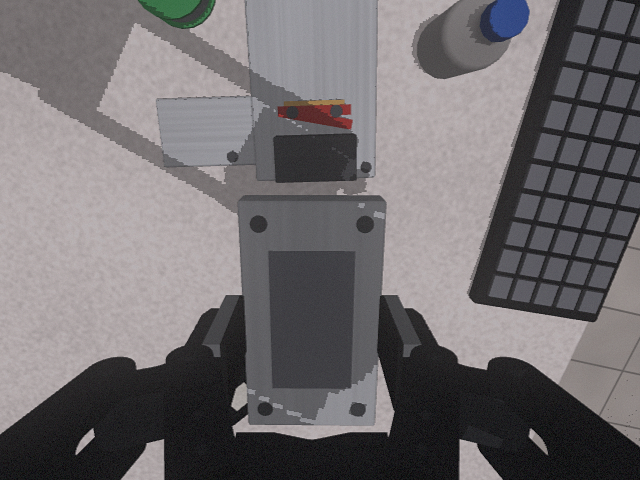

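The jig shows from its block end: bed corners near (257,181) and (375,180), block (275–357,135–182), red jaw (280–350,100–128), tongue on the left.

```bash
python3 -c "
from h import *
im,d,c=ld('w4')
cv2.imwrite('pics/c4.png',cv2.resize(im[0:200,140:400,::-1],None,fx=3,fy=3,interpolation=cv2.INTER_CUBIC))"
```

```text
(no output)
```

View pics/c4.png

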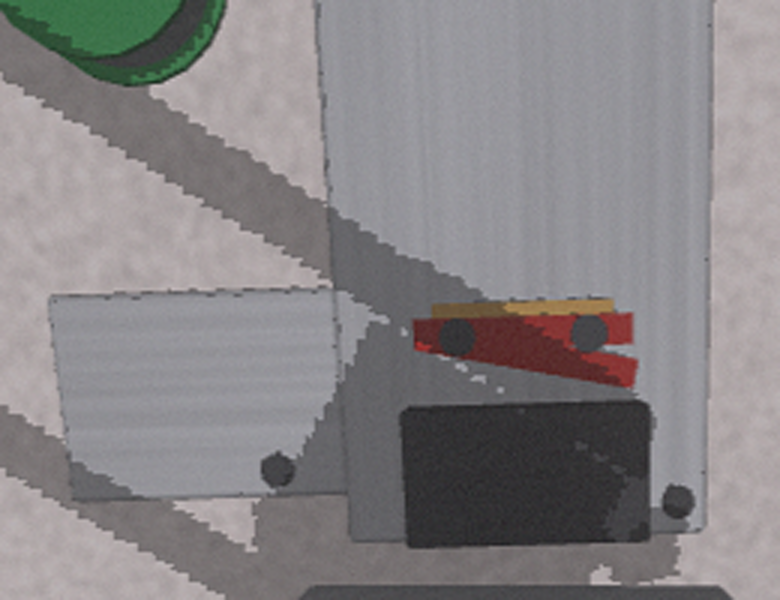

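```bash
cat >> h.py <<'E'
def fit(J,W):
    J=np.array(J,float);W=np.array(W,float)[:,:2]; a=J-J.mean(0);b=W-W.mean(0)
    th=np.arctan2((a[:,0]*b[:,1]-a[:,1]*b[:,0]).sum(),(a*b).sum()); R=np.array([[np.cos(th),-np.sin(th)],[np.sin(th),np.cos(th)]])
    t=W.mean(0)-R@J.mean(0); return t,th,W-(J@R.T+t)
E
python3 -c "
from h import *
im,d,c=ld('w4')
f=lambda L:np.array(L,float)/3+[140,0]
J=[(85,-55),(85,55),(10,-139),(70,-139),(10,-55),(70,-55)]
W=onplane(c,f([(351,541),(706,531),(50,296),(72,498),(333,289),(346,493)]),.012)*1000
t,th,r=fit(J,W); print(t,th,np.degrees(th)); print(r.round(1))
e=onplane(c,f([(318,2),(351,541),(711,2),(707,530)]),.012)*1000
for a,b in((e[0],e[1]),(e[2],e[3])): print(np.degrees(np.arctan2(*(b-a)[[1,0]])))
R=np.array([[np.cos(th),-np.sin(th)],[np.sin(th),np.cos(th)]])
print('bed edges in jig',((e[:,:2]-t)@R).round(1))
b=onplane(c,f([(403,410),(648,404),(648,540),(408,547)]),.038)*1000
print('block',((b[:,:2]-t)@R).round(1))
b=onplane(c,f([(433,303),(612,298),(414,347),(633,387),(414,320),(632,314)]),.038)*1000
print('jaw',((b[:,:2]-t)@R).round(1))
"
```

```text
[610.39526817  13.36140355] -1.3116471325127217 -75.15184490341558
[[ 0.   0.5]
 [-0.9  0.4]
 [ 1.5 -0.5]
 [-0.1  0.9]
 [-0.  -1.2]
 [-0.5  0. ]]
-75.3535534798652
-74.56288307640267
bed edges in jig [[-63.  -54.3]
 [ 84.5 -54.9]
 [-60.2  53. ]
 [ 84.1  54.5]]
block [[ 44.6 -34.6]
 [ 44.9  33.5]
 [ 82.7  33.7]
 [ 82.8 -35.2]]
jaw [[ 16.7 -25. ]
 [ 16.7  23.6]
 [ 28.  -30.7]
 [ 40.2  29.3]
 [ 20.9 -30.3]
 [ 21.   29. ]]
```

```bash
cat >> h.py <<'E'
JO=np.array([610.0,13.2]); JY=-1.311
JR=np.array([[np.cos(JY),-np.sin(JY)],[np.sin(JY),np.cos(JY)]])
def j2w(x,y): return JR@[x,y]+JO
def w2j(p): return (np.asarray(p)[...,:2]-JO)@JR
E
python3 -c "
from h import *
im,d,c=ld('w4')
q=onplane(c,[(238,200),(386,200),(375.5,425),(249,425)],.250+.008)[:,:2]*1000
print(q.mean(0)); e=q[0]-q[3]; print(np.arctan2(e[1],e[0]))
yw=1.8035; m=q.mean(0)-[630.9,-86.1]; print('in tool',m@[np.cos(yw),np.sin(yw)],m@[np.sin(yw),-np.cos(yw)])
y=JY+np.pi; p=j2w(-32,0); print(p)
p=p-1.5*np.array([np.cos(y),np.sin(y)]); go(*p,60,y)
"
```

```text
[630.75505361 -84.48671956]
1.8002403414043964
in tool 1.6032227825698786 0.2309976810253066
[601.779721    44.12615419]
pos [630.9 -86.3 250. ] yaw 1.8031 F [-0.1  0.3 -1.7] w 0.569 t 3.95
shift [132.9   1.5 189.5] turn -0.0275
```

Call:
{"method": "arm_command", "body": {
  "plan": [
    [-1,[50,1,10],-0.03],
    [-1,[100,1,60],-0.03],
    [-1,[133,1.5,110],-0.03],
    [-1,[133,1.5,150],-0.03],
    [-1,[133,1.5,160],-0.03]
  ]
}}

```text
time_s: 4.45
tcp_pos: [0.5986, 0.0437, 0.0859]
tcp_rot: [-3.138, 0.002, 1.833]
force: [-0.1, -0.3, -2.0]
width: 0.566
```

Call:
{"method": "arm_command", "body": {
  "plan": [
    [-1,[0,0,0],0],
    [-1,[0,0,0],0]
  ]
}}

```text
time_s: 4.65
tcp_pos: [0.5978, 0.0428, 0.0858]
tcp_rot: [-3.136, 0.001, 1.832]
force: [1.3, -0.4, -1.3]
width: 0.565
```

```bash
python3 -c "
from h import *
y=JY+np.pi; p=j2w(-32,0)
p=p-1.5*np.array([np.cos(y),np.sin(y)]); go(*p,40,y)
snap('wrist','w5')
"
```

```text
pos [597.8  42.8  85.8] yaw 1.832 F [ 1.3 -0.4 -1.3] w 0.565 t 4.65
shift [-1.2  4.4 45.7] turn 0.0014
```

View pics/w5.png

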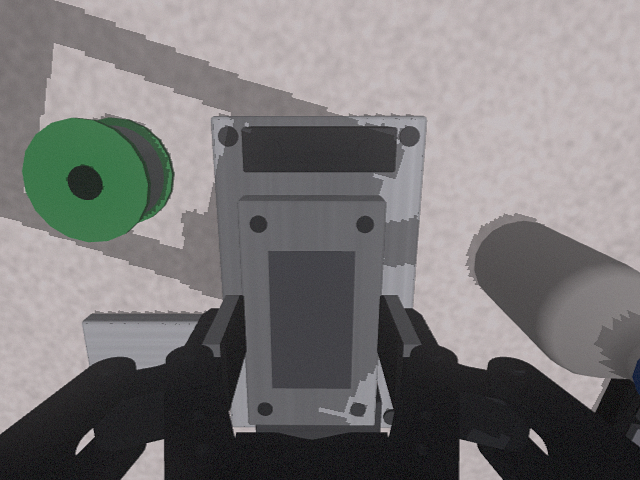

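```bash
python3 -c "
from h import *
im,d,c=ld('w5')
print(w2j(onplane(c,[(243,172),(396.5,170.5),(242,126),(394,125.5)],.038)*1000).round(1))
print(w2j(onplane(c,[(211,116),(426,115.5)],.012)*1000).round(1))
q=onplane(c,[(238,200),(386,200),(375.5,425),(249,425)],.0858+.008)[:,:2]*1000
print(w2j(q).round(1),w2j(q).mean(0))
"
```

```text
[[ -80.   -35.8]
 [ -80.8   34.5]
 [-100.4  -35.3]
 [-100.6   32.2]]
[[-104.6  -55. ]
 [-105.    52.8]]
[[-78.  -28.4]
 [-78.1  20.4]
 [ 11.2  20.9]
 [ 11.4 -28.6]] [-33.36391569  -3.91120067]
```

Call:
{"method": "arm_command", "body": {
  "plan": [
    [-1,[-1.5,3.5,20],0],
    [-1,[-1.5,3.5,40],0],
    [-1,[-1.5,3.5,60],0],
    [-1,[-1.5,3.5,64],0],
    [-1,[-1.5,3.5,64],0]
  ]
}}

```text
time_s: 5.2
tcp_pos: [0.6056, 0.0408, 0.027]
tcp_rot: [3.139, 0.004, 1.83]
force: [-2.6, 0.3, 5.3]
width: 0.57
```

```bash
python3 -c "
from h import *
y=JY+np.pi; p=j2w(-32,-.7)
p=p-1.5*np.array([np.cos(y),np.sin(y)]); go(*p,16.5,y)
snap('wrist','w6')
"
```

```text
pos [605.6  40.8  27. ] yaw 1.8303 F [-2.6  0.3  5.3] w 0.57 t 5.2
shift [ 2.7 -3.6 10.5] turn -0.0003
```

View pics/w6.png

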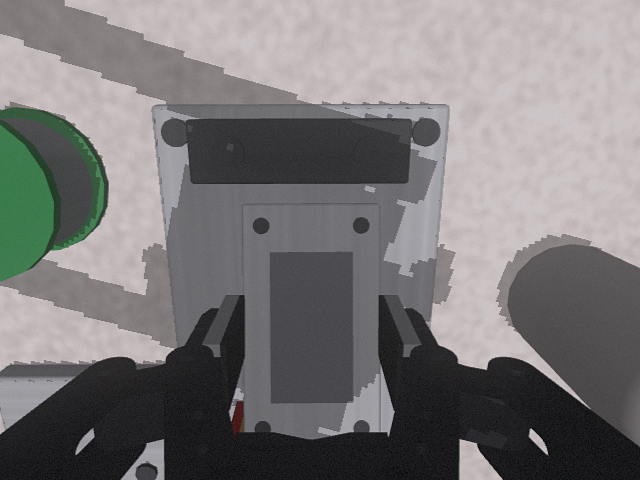

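Call:
{"method": "arm_command", "body": {
  "plan": [
    [-1,[0,0,-20],0],
    [-1,[3,-3.5,-40],0],
    [-1,[3,-3.5,-40],0],
    [-1,[3,-3.5,-40],0]
  ]
}}

```text
time_s: 5.65
tcp_pos: [0.6027, 0.0422, 0.0688]
tcp_rot: [3.135, 0.006, 1.83]
force: [1.3, -1.7, -2.0]
width: 0.566
```

```bash
python3 -c "
from h import *
y=JY+np.pi; p=j2w(-32,-.7)
p=p-1.5*np.array([np.cos(y),np.sin(y)]); go(*p,65,y)
snap('wrist','w7');snap('scene','s7');go(*p,65,y)
im,d,c=ld('s7')
cv2.imwrite('pics/c7.png',cv2.resize(im[200:300,240:360,::-1],None,fx=6,fy=6,interpolation=cv2.INTER_CUBIC))
"
```

```text
pos [602.7  42.2  68.8] yaw 1.8296 F [ 1.3 -1.7 -2. ] w 0.566 t 5.65
shift [ 0.6 -1.1  3.8] turn -0.001
pos [601.2  42.5  66.8] yaw 1.8299 F [-0.8 -0.6 -0.9] w 0.565 t 5.75
shift [-0.1  0.3  1.8] turn -0.0007
```

View pics/w7.png

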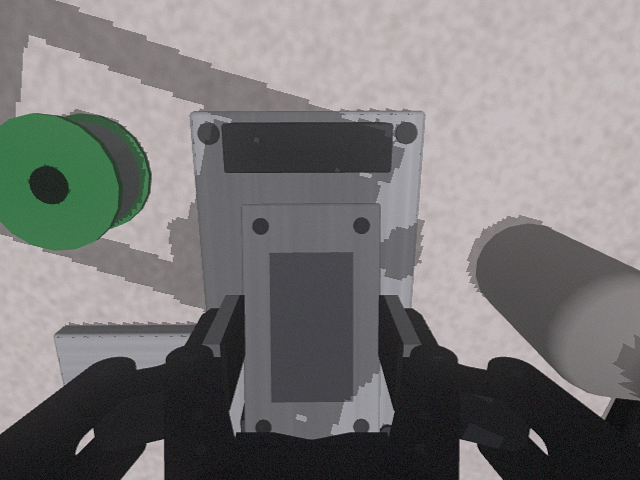

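View pics/c7.png

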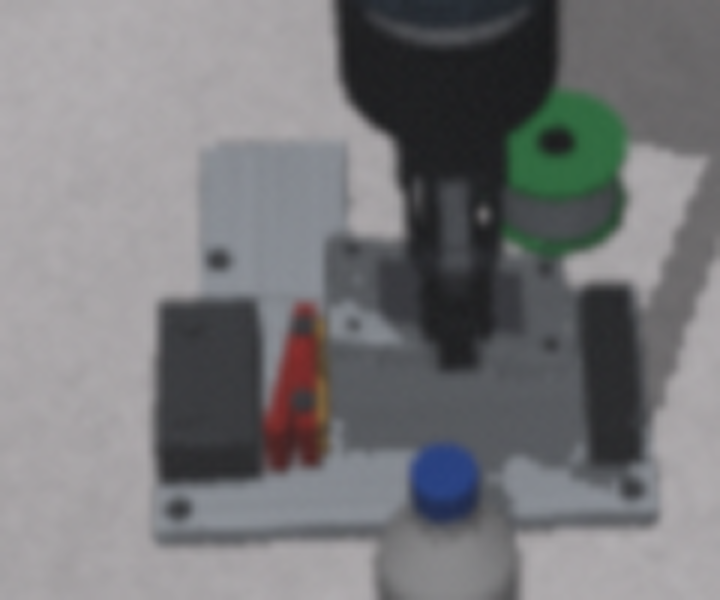

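```bash
python3 -c "
from h import *
im,d,c=ld('w7'); P=cloud(c,d)*1000
for u,v in [(255,215),(370,215),(312,230),(312,330),(312,410),(256,410),(370,410)]: 
  p=np.median(P[v-3:v+4,u-3:u+4].reshape(-1,3),0); print(w2j(p).round(1),p[2].round(1))
im,d,c=ld('w5'); P=cloud(c,d)*1000
for u,v in [(312,230),(312,330),(312,400)]: 
  p=np.median(P[v-3:v+4,u-3:u+4].reshape(-1,3),0); print(w2j(p).round(1),p[2].round(1))
"
```

```text
[-68.9 -19.7] 67.4
[-68.8  21.2] 67.4
[-63.8   0.6] 68.6
[-28.4   0.5] 76.9
[0.6 0.3] 83.8
[  0.5 -20.2] 83.6
[ 0.6 21.6] 83.8
[-67.5  -4. ] 92.7
[-29.8  -3.9] 93.1
[ 0.3 -3.9] 93.2
```

```bash
python3 -c "
from h import *
im,d,c=ld('w7')
print(w2j(onplane(c,[(223,172.5),(391,171.5),(222,124),(391,123)],.038)*1000).round(1))
print(w2j(onplane(c,[(190,112),(424,111.5)],.012)*1000).round(1))
print(w2j(onplane(c,[(242.5,205),(380,205)],.0665)*1000).round(1))
print(w2j(onplane(c,[(242.5,425),(380,425)],.085)*1000).round(1))
"
```

```text
[[-80.1 -36.2]
 [-80.4  33.8]
 [-99.6 -35.3]
 [-99.9  32.8]]
[[-104.4  -54.9]
 [-104.4   52.8]]
[[-72.4 -24.1]
 [-72.3  24.8]]
[[  6.  -25.2]
 [  6.4  25.4]]
```

Call:
{"method": "arm_command", "body": {
  "newtons": 20,
  "plan": [
    [-1,[3,-1,0],0],
    [-1,[3,-1,10],0],
    [-1,[3,-1,22],0],
    [-1,[3,-1,34],0],
    [-1,[3,-1,37],0]
  ]
}}

```text
time_s: 6.25
tcp_pos: [0.5978, 0.0453, 0.027]
tcp_rot: [-3.14, 0.003, 1.83]
force: [-1.3, -0.2, -1.6]
width: 0.569
```

```bash
python3 -c "
from h import *
o=env.get_obs(); print(w2j(o['tcp_pos']*1000)); go(600,42,16,JY+np.pi)
snap('wrist','w8')
im,d,c=ld('w8')
P=cloud(c,d)*1000
for u,v in [(312,230),(312,330),(312,410)]: 
  p=np.median(P[v-3:v+4,u-3:u+4].reshape(-1,3),0); print(w2j(p).round(1),p[2].round(1))
"
```

```text
[-34.10245211  -3.51729698]
pos [597.8  45.3  27. ] yaw 1.8299 F [-1.3 -0.2 -1.6] w 0.569 t 6.25
shift [-3.7  1.3 11. ] turn -0.0007
[-68.   -3.3] 26.9
[-32.7  -3.2] 35.3
[-3.4 -3.3] 41.7
```

View pics/w8.png

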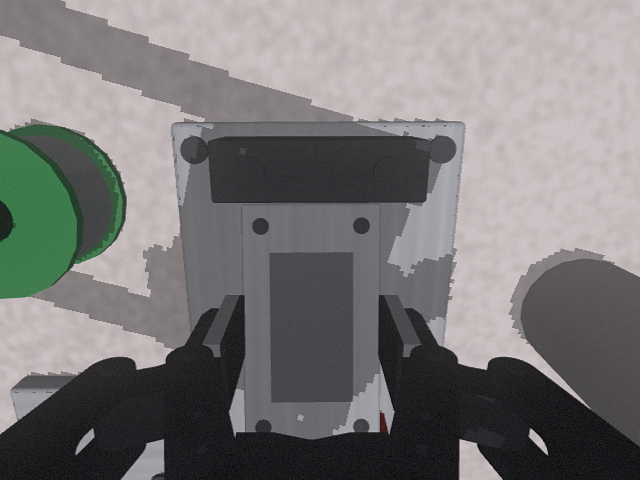

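Call:
{"method": "arm_command", "body": {
  "plan": [
    [-1,[0,2.5,2],0],
    [-1,[0,2.5,2],0],
    [-1,[0,2.5,2],0]
  ]
}}

```text
time_s: 6.6
tcp_pos: [0.6009, 0.0459, 0.0256]
tcp_rot: [-3.141, 0.003, 1.83]
force: [0.5, 0.2, -0.8]
width: 0.567
```

```bash
python3 -c "
from h import *
o=env.get_obs(); print(w2j(o['tcp_pos']*1000)); go(600,42,16,JY+np.pi)
im,d,c=ld('w8')
print(w2j(onplane(c,[(211,202.5),(427,202),(209,138),(428,137)],.038)*1000).round(1))
"
```

```text
[-33.8983835   -0.37557801]
pos [600.9  45.9  25.6] yaw 1.8299 F [ 0.5  0.2 -0.8] w 0.567 t 6.6
shift [-3.5 -1.9  9.6] turn -0.0007
[[ -80.2  -35.9]
 [ -80.3   33.8]
 [-100.4  -35.1]
 [-100.7   32.5]]
```

Call:
{"method": "arm_command", "body": {
  "plan": [
    [-1,[0,-0.5,3],0],
    [-1,[-1,-0.5,6],0],
    [-1,[-1.5,-0.5,9],0],
    [-1,[-1.5,-0.5,10],0],
    [-1,[-1.5,-0.5,10],0]
  ]
}}

```text
time_s: 7.1
tcp_pos: [0.6022, 0.0427, 0.0174]
tcp_rot: [3.139, 0.006, 1.83]
force: [-1.1, -5.2, 8.8]
width: 0.566
```

```bash
sed -i 's/JO=np.array(\[610.0,13.2\])/JO=np.array([609.2,13.0])/' h.py; python3 -c "
from h import *
o=env.get_obs(); print(w2j(o['tcp_pos']*1000)); go(600,42,16,JY+np.pi)
snap('wrist','w9')
im,d,c=ld('w9')
P=cloud(c,d)*1000
for u,v in [(312,230),(312,330),(312,410)]: 
  p=np.median(P[v-3:v+4,u-3:u+4].reshape(-1,3),0); print(w2j(p).round(1),p[2].round(1))
"
```

```text
[-30.48465232   0.87359021]
pos [602.2  42.7  17.4] yaw 1.8301 F [-1.1 -5.2  8.8] w 0.566 t 7.1
shift [-0.1 -2.3  1.4] turn -0.0005
[-66.1   1.1] 23.9
[-29.3   1. ] 26.0
[4. 1.] 27.5
```

View pics/w9.png

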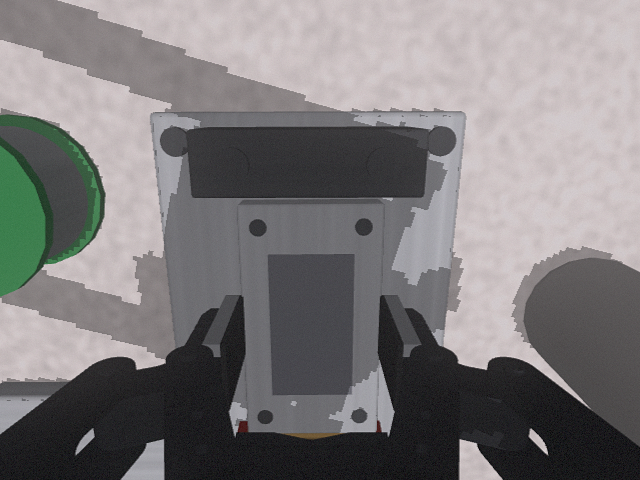

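Call:
{"method": "arm_command", "body": {
  "plan": [
    [-1,[2,-1,1],0],
    [-1,[2,-1,2],0],
    [-1,[2,-1,2],0]
  ]
}}

```text
time_s: 7.45
tcp_pos: [0.6023, 0.0429, 0.0174]
tcp_rot: [3.136, 0.009, 1.83]
force: [-0.9, -5.4, 10.4]
width: 0.569
```

```bash
python3 -c "
from h import *
o=env.get_obs(); print(w2j(o['tcp_pos']*1000)); go(600,42,16,JY+np.pi)
snap('wrist','w10')
im,d,c=ld('w10')
P=cloud(c,d)*1000
for u,v in [(312,230),(312,330),(312,410)]: 
  p=np.median(P[v-3:v+4,u-3:u+4].reshape(-1,3),0); print(w2j(p).round(1),p[2].round(1))
"
```

```text
[-30.7015837    1.00609903]
pos [602.3  42.9  17.4] yaw 1.8303 F [-0.9 -5.4 10.4] w 0.569 t 7.45
shift [-0.3 -2.5  1.3] turn -0.0003
[-66.4   1.2] 23.7
[-29.3   1.1] 25.7
[3.8 1.1] 27.4
```

View pics/w10.png

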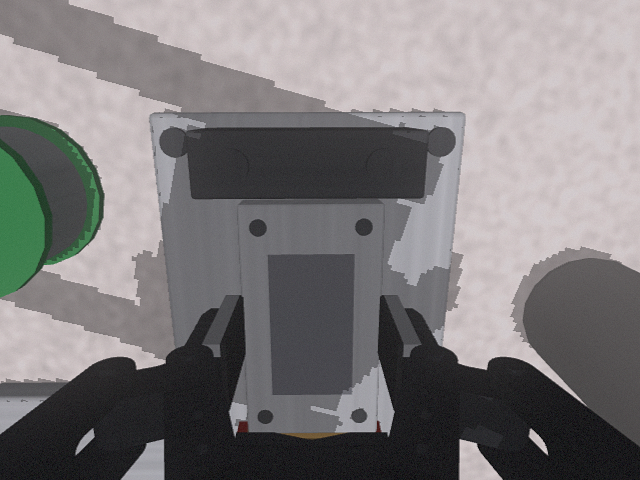

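Call:
{"method": "arm_command", "body": {
  "plan": [
    [0.2,[0,0,0],0],
    [0.7,[0,0,0],0],
    [1,[0,0,0],0],
    [1,[0,0,0],0]
  ]
}}

```text
time_s: 7.9
tcp_pos: [0.6021, 0.0432, 0.0172]
tcp_rot: [3.137, 0.009, 1.83]
force: [0.0, 0.2, -0.2]
width: 0.996
```

```bash
python3 -c "
from h import *
o=env.get_obs(); print(w2j(o['tcp_pos']*1000)); go(600,42,16,JY+np.pi)
snap('wrist','w11')
im,d,c=ld('w11')
P=cloud(c,d)*1000
for u,v in [(312,230),(312,330),(312,410)]: 
  p=np.median(P[v-3:v+4,u-3:u+4].reshape(-1,3),0); print(w2j(p).round(1),p[2].round(1))
"
```

```text
[-30.96358475   0.8980692 ]
pos [602.1  43.2  17.2] yaw 1.8304 F [ 0.   0.2 -0.2] w 0.996 t 7.9
shift [-0.6 -2.3  1.2] turn -0.0002
[-66.6   1. ] 23.5
[-28.5   1. ] 23.6
[6.6 0.9] 23.6
```

View pics/w11.png

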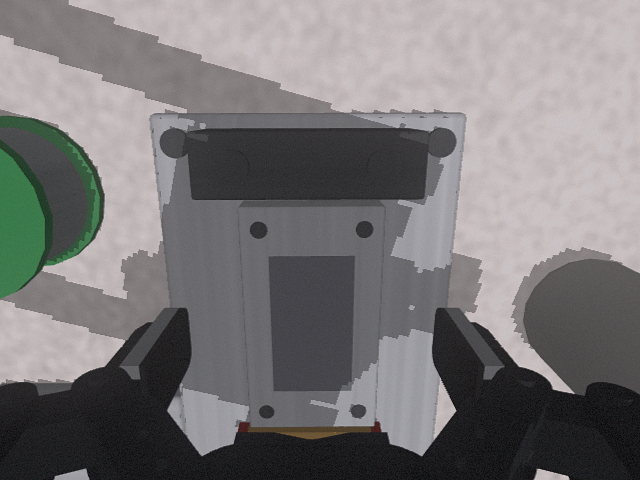

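```bash
python3 -c "
from h import *
im,d,c=ld('w11')
cv2.imwrite('pics/c11.png',cv2.resize(im[185:445,220:400,::-1],None,fx=2.2,fy=2.2,interpolation=cv2.INTER_CUBIC))
print(w2j(onplane(c,[(239.5,206),(384.5,206),(375.5,425),(250,425)],.024)*1000).round(1))
print(w2j(onplane(c,[(190,198.5),(425,198.5)],.038)*1000).round(1))
print(w2j(onplane(c,[(245,434),(375,433)],.038)*1000).round(1))
go(0,0,0)
go(432,261,100,2.566)
"
```

```text
[[-75.1 -23.1]
 [-75.   25.2]
 [ 13.6  26.2]
 [ 13.3 -23.5]]
[[-80.5 -35.3]
 [-80.4  34.5]]
[[  4.9 -23. ]
 [  4.8  23.4]]
pos [602.1  43.1  17.1] yaw 1.8304 F [-0.4  0.6  0.1] w 1.001 t 7.95
shift [ 113.  -593.1   13.2] turn 0
pos [602.1  43.1  17.1] yaw 1.8304 F [-0.4  0.6  0.1] w 1.001 t 7.95
shift [ 253.5 -108.1  -85.6] turn -0.7356
```

View pics/c11.png

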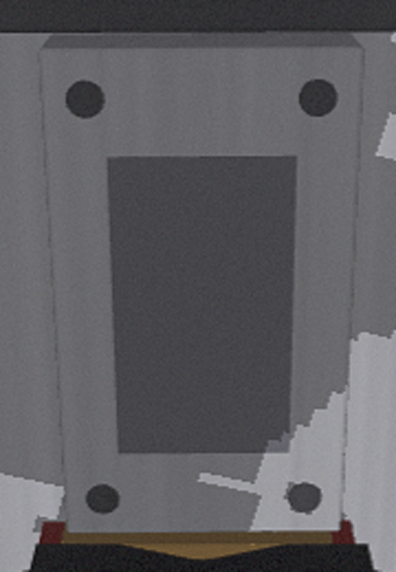

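Call:
{"method": "arm_command", "body": {
  "plan": [
    [1,[0,0,-50],0],
    [1,[0,0,-100],0],
    [1,[40,-20,-130],-0.15],
    [1,[80,-40,-150],-0.3],
    [1,[120,-60,-150],-0.45]
  ]
}}

```text
time_s: 8.45
tcp_pos: [0.5134, 0.1456, 0.169]
tcp_rot: [3.136, 0.014, 2.285]
force: [0.4, 1.9, 0.2]
width: 0.997
```

```bash
python3 -c "
from h import *
go(432,261,190,2.566)
"
```

```text
pos [513.4 145.6 169. ] yaw 2.2852 F [0.4 1.9 0.2] w 0.997 t 8.45
shift [140.2  14.2 -22.8] turn -0.2808
```

Call:
{"method": "arm_command", "body": {
  "plan": [
    [1,[140,14,-23],-0.28],
    [1,[140,14,-23],-0.28],
    [1,[140,14,-23],-0.28],
    [1,[140,14,-23],-0.28],
    [1,[140,14,-23],-0.28]
  ]
}}

```text
time_s: 8.95
tcp_pos: [0.4314, 0.2615, 0.1904]
tcp_rot: [3.139, 0.016, 2.568]
force: [0.5, -0.8, 0.3]
width: 1.002
```

```bash
python3 -c "
from h import *
go(432,261,190,2.566)
snap('wrist','w12')
im,d,c=ld('w12')
hsv=cv2.cvtColor(im,cv2.COLOR_RGB2HSV); H,S,V=[hsv[...,i] for i in range(3)]
m=((H>100)&(H<135)&(S>60)).astype(np.uint8); m=cv2.morphologyEx(m,cv2.MORPH_CLOSE,np.ones((15,15)))
r,p=rect(c,m,.012); print(r); go(*r[0],190)
"
```

```text
pos [431.4 261.5 190.4] yaw 2.5681 F [ 0.5 -0.8  0.3] w 1.002 t 8.95
shift [-0.8 -0.2  0.4] turn 0.0021
((587.9173583984375, 172.624267578125), (634.272216796875, 191.04385375976562), 56.908809661865234)
pos [432.  260.7 190.1] yaw 2.5663 F [ 0.3 -0.   0.7] w 1.003 t 9.0
shift [-178.7   10.9    2.9] turn 0
```

View pics/w12.png

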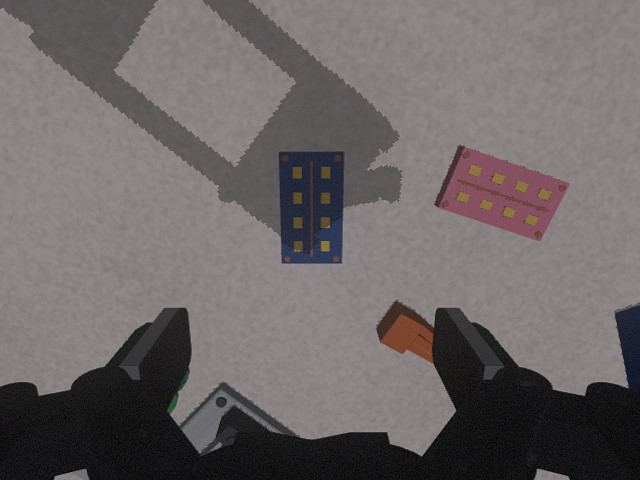

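```bash
python3 -c "
from h import *
im,d,c=ld('w12')
q=onplane(c,[(279,151.5),(343.5,151.5),(342,263.5),(281.5,263.5)],.012)[:,:2]*1000
print(q.mean(0)); 
for i in range(4):
  e=q[(i+1)%4]-q[i]; print(np.linalg.norm(e),np.degrees(np.arctan2(e[1],e[0])))
go(*q.mean(0),3)
"
```

```text
[433.05958556 261.75632367]
49.09986464133505 57.08576710206069
91.07894554985772 -32.34101957591841
50.042003770820884 -122.96467460526097
91.03033716858552 147.06629347649564
pos [432.  260.7 190.1] yaw 2.5663 F [ 0.3 -0.   0.7] w 1.003 t 9.0
shift [  2.6   1.1 187.1] turn 0
```

Call:
{"method": "arm_command", "body": {
  "plan": [
    [1,[0,1,50],0],
    [1,[0,1,100],0],
    [1,[0,1,150],0],
    [1,[0,1,185],0],
    [1,[0,1,187],0]
  ]
}}

```text
time_s: 9.5
tcp_pos: [0.4322, 0.2574, -0.0016]
tcp_rot: [-3.135, 0.009, 2.564]
force: [-1.0, -0.1, 0.0]
width: 1.002
```

```bash
python3 -c "
from h import *
go(433,261.8,3,2.570)
"
```

```text
pos [432.2 257.4  -1.6] yaw 2.5637 F [-1.  -0.1  0. ] w 1.002 t 9.5
shift [ 1.7  4.1 -4.6] turn -0.0063
```

Call:
{"method": "arm_command", "body": {
  "plan": [
    [1,[1.5,4,-4.5],-0.006],
    [1,[1.5,4,-4.5],-0.006],
    [1,[1.5,4,-4.5],-0.006]
  ]
}}

```text
time_s: 9.8
tcp_pos: [0.4351, 0.2621, 0.005]
tcp_rot: [-3.138, 0.012, 2.569]
force: [-0.5, 0.4, -0.1]
width: 1.001
```

```bash
python3 -c "
from h import *
go(433,261.8,3,2.570)
"
```

```text
pos [435.1 262.1   5. ] yaw 2.5694 F [-0.5  0.4 -0.1] w 1.001 t 9.8
shift [ 1.6 -1.3  1.9] turn -0.0006
```

Call:
{"method": "arm_command", "body": {
  "newtons": 70,
  "plan": [
    [-1,[1,-1,1],0],
    [-1,[1,-1,1],0],
    [-1,[1,-1,1],0],
    [-1,[1,-1,1],0],
    [-1,[1,-1,1],0]
  ]
}}

```text
time_s: 10.3
tcp_pos: [0.4341, 0.262, 0.0055]
tcp_rot: [-3.139, 0.013, 2.57]
force: [-2.6, -1.2, 11.9]
width: 0.551
```

Call:
{"method": "arm_command", "body": {
  "plan": [
    [-1,[0,0,-30],0],
    [-1,[0,0,-60],0],
    [-1,[0,0,-100],0],
    [-1,[0,0,-150],0],
    [-1,[0,0,-180],0]
  ]
}}

```text
time_s: 10.8
tcp_pos: [0.4331, 0.264, 0.1892]
tcp_rot: [3.14, 0.015, 2.57]
force: [1.0, 1.4, -1.3]
width: 0.552
```

```bash
python3 -c "
from h import *
y=JY+np.pi; go(*j2w(-32,0),180,y)
snap('wrist','w13')
"
```

```text
pos [433.1 264.  189.2] yaw 2.5701 F [ 1.   1.4 -1.3] w 0.552 t 10.8
shift [-260.1  -94.3   13.1] turn 0.7395
```

View pics/w13.png

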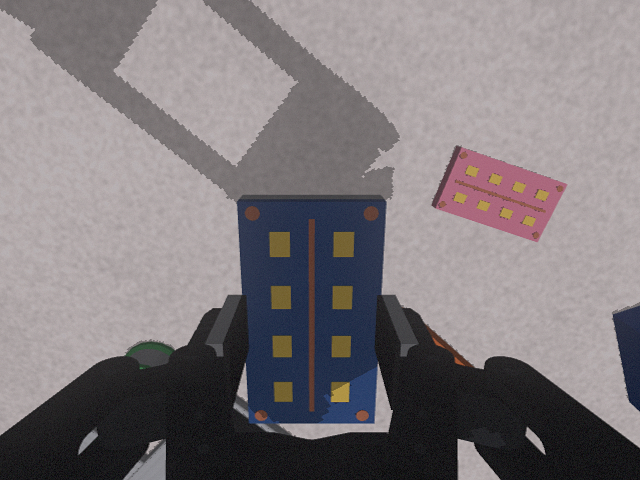

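```bash
python3 -c "
from h import *
im,d,c=ld('w13')
P=cloud(c,d)*1000
for u,v in [(312,210),(312,330),(312,415)]: 
  p=np.median(P[v-3:v+4,u-3:u+4].reshape(-1,3),0); print(p.round(1))
q=onplane(c,[(237,199),(386,199),(375,423),(249,423)],.1892+.0065)[:,:2]*1000
print(q.mean(0)); e=q[0]-q[3]; print(np.arctan2(e[1],e[0]))
yw=2.570; m=q.mean(0)-[433.1,264]; print('in tool',m@[np.cos(yw),np.sin(yw)],m@[np.sin(yw),-np.cos(yw)])
"
```

```text
[397.7 287.5 195.1]
[435.7 263.2 195.3]
[467.5 242.4 195.2]
[432.39405646 265.04836622]
2.568325343172517
in tool 1.1608640822367176 0.49982256374574496
```

Call:
{"method": "arm_command", "body": {
  "plan": [
    [-1,[-50,-15,5],0.15],
    [-1,[-100,-35,5],0.3],
    [-1,[-150,-55,5],0.45],
    [-1,[-200,-75,5],0.6],
    [-1,[-250,-90,5],0.74]
  ]
}}

```text
time_s: 11.35
tcp_pos: [0.5864, 0.0655, 0.1922]
tcp_rot: [3.124, 0.01, 1.824]
force: [1.0, 0.7, -1.3]
width: 0.547
```

```bash
python3 -c "
from h import *
y=JY+np.pi; go(*j2w(-31,1),80,y)
"
```

```text
pos [586.4  65.5 192.2] yaw 1.8242 F [ 1.   0.7 -1.3] w 0.547 t 11.35
shift [-24.4   7.8 112.6] turn -0.0064
```

Call:
{"method": "arm_command", "body": {
  "plan": [
    [-1,[-24,7.5,30],-0.006],
    [-1,[-24,7.5,70],-0.006],
    [-1,[-24,7.5,110],-0.006],
    [-1,[-24,7.5,117],-0.006],
    [-1,[-24,7.5,117],-0.006]
  ]
}}

```text
time_s: 11.85
tcp_pos: [0.6005, 0.0438, 0.0741]
tcp_rot: [3.128, 0.008, 1.83]
force: [0.0, 0.4, -1.7]
width: 0.549
```

Call:
{"method": "arm_command", "body": {
  "plan": [
    [-1,[0,0,0],0],
    [-1,[0,0,0],0]
  ]
}}

```text
time_s: 12.05
tcp_pos: [0.6019, 0.044, 0.0765]
tcp_rot: [3.124, 0.01, 1.831]
force: [-0.7, 0.1, -1.8]
width: 0.551
```

```bash
python3 -c "
from h import *
o=env.get_obs(); print(w2j(o['tcp_pos']*1000))
y=JY+np.pi; go(*j2w(-31,.7),60,y)
"
```

```text
[-31.87216334   0.94194532]
pos [601.9  44.   76.5] yaw 1.8311 F [-0.7  0.1 -1.8] w 0.551 t 12.05
shift [-0.7 -0.5 16.5] turn 0.0005
```

Call:
{"method": "arm_command", "body": {
  "plan": [
    [-1,[-0.5,0,12],0],
    [-1,[-0.5,0,24],0],
    [-1,[-0.5,0,30],0],
    [-1,[-0.5,0,30],0],
    [-1,[-0.5,0,30],0]
  ]
}}

```text
time_s: 12.55
tcp_pos: [0.6024, 0.0434, 0.046]
tcp_rot: [3.125, 0.009, 1.831]
force: [0.6, 0.0, -1.6]
width: 0.55
```

```bash
python3 -c "
from h import *
o=env.get_obs(); print(w2j(o['tcp_pos']*1000))
y=JY+np.pi; go(*j2w(-31,.7),60,y)
snap('wrist','w14')
"
```

```text
[-31.14201461   1.25492562]
pos [602.4  43.4  46. ] yaw 1.831 F [ 0.6  0.  -1.6] w 0.55 t 12.55
shift [ -0.3  -0.3 -14. ] turn 0.0004
```

View pics/w14.png

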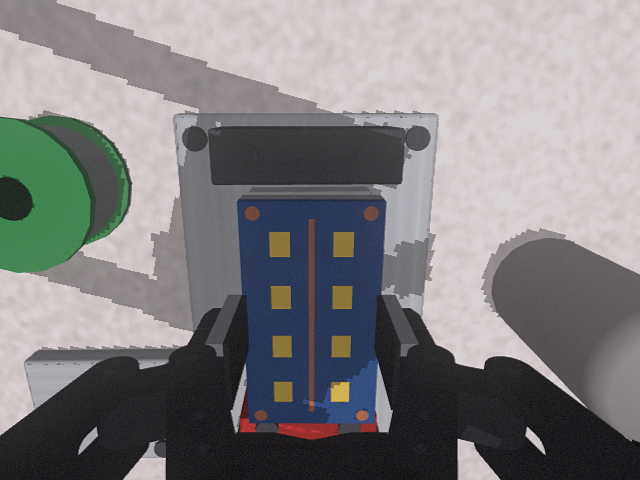

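```bash
python3 -c "
from h import *
im,d,c=ld('w14')
q=w2j(onplane(c,[(237,199),(386,199),(375.5,423),(249,423)],.0525)*1000);print(q.round(1),q.mean(0))
print('spr',w2j(onplane(c,[(250,190),(373,189.5)],.024)*1000).round(1))
print('fence',w2j(onplane(c,[(210,184.5),(403,184)],.038)*1000).round(1))
"
```

```text
[[-77.7 -23.6]
 [-77.5  26. ]
 [ 13.   26.6]
 [ 12.2 -23.6]] [-32.48851412   1.34132276]
spr [[-75.5 -22.9]
 [-75.6  26.3]]
fence [[-80.1 -35.5]
 [-80.1  34.8]]
```

Call:
{"method": "arm_command", "body": {
  "plan": [
    [-1,[-0.5,0,5],0],
    [-1,[-0.5,0,10],0],
    [-1,[-0.5,0,14],0],
    [-1,[-0.5,0,16],0],
    [-1,[-0.5,0,16],0]
  ]
}}

```text
time_s: 13.1
tcp_pos: [0.603, 0.0428, 0.0302]
tcp_rot: [3.125, 0.01, 1.831]
force: [-0.1, -0.2, -1.3]
width: 0.549
```

```bash
python3 -c "
from h import *
o=env.get_obs(); print(w2j(o['tcp_pos']*1000))
y=JY+np.pi; go(*j2w(-31,.7),29.5,y)
snap('wrist','w15')
im,d,c=ld('w15')
P=cloud(c,d)*1000
for u,v in [(312,210),(312,330),(312,415)]: 
  p=np.median(P[v-3:v+4,u-3:u+4].reshape(-1,3),0); print(w2j(p),p[2].round(1))
"
```

```text
[-30.4170171    1.68222905]
pos [603.   42.8  30.2] yaw 1.8311 F [-0.1 -0.2 -1.3] w 0.549 t 13.1
shift [ 0.6 -1.   0.7] turn 0.0005
[-72.98202983   1.74781846] 36.1
[-27.71984505   1.76945449] 36.2
[10.11399274  1.81959393] 35.8
```

View pics/w15.png

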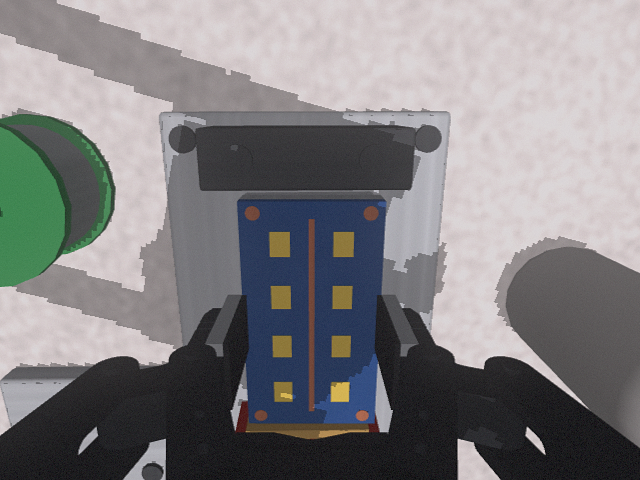

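Call:
{"method": "arm_command", "body": {
  "plan": [
    [-1,[0,-0.7,0.3],0],
    [-1,[0,-0.7,0.3],0],
    [0,[0,-0.7,0.3],0],
    [0.6,[0,-0.7,0.3],0],
    [1,[0,-0.7,0.3],0]
  ]
}}

```text
time_s: 13.65
tcp_pos: [0.6025, 0.0426, 0.0301]
tcp_rot: [3.124, 0.01, 1.831]
force: [-0.8, 0.4, 0.1]
width: 0.869
```

Call:
{"method": "arm_command", "body": {
  "plan": [
    [1,[0,0,0],0],
    [1,[0,0,0],0],
    [1,[0,0,-40],0],
    [1,[0,0,-80],0],
    [1,[0,0,-120],0]
  ]
}}

```text
time_s: 14.15
tcp_pos: [0.5998, 0.0432, 0.1511]
tcp_rot: [3.125, 0.009, 1.831]
force: [1.8, 0.0, -0.5]
width: 1.0
```

```bash
python3 -c "
from h import *
go(560,270,200,.3)
snap('wrist','w16')
"
```

```text
pos [599.8  43.2 151.1] yaw 1.831 F [ 1.8  0.  -0.5] w 1.0 t 14.15
shift [228.9  20.7 -50.7] turn 1.531
```

View pics/w16.png

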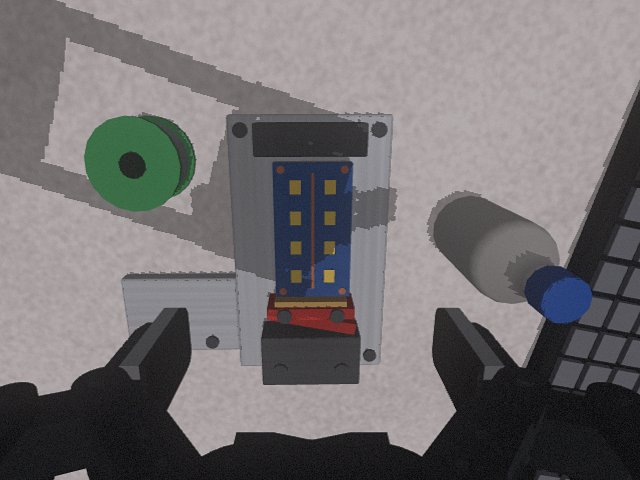

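```bash
python3 -c "
from h import *
im,d,c=ld('w16')
cv2.imwrite('pics/c16.png',cv2.resize(im[100:400,110:410,::-1],None,fx=2,fy=2,interpolation=cv2.INTER_CUBIC))"
```

```text
(no output)
```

View pics/c16.png

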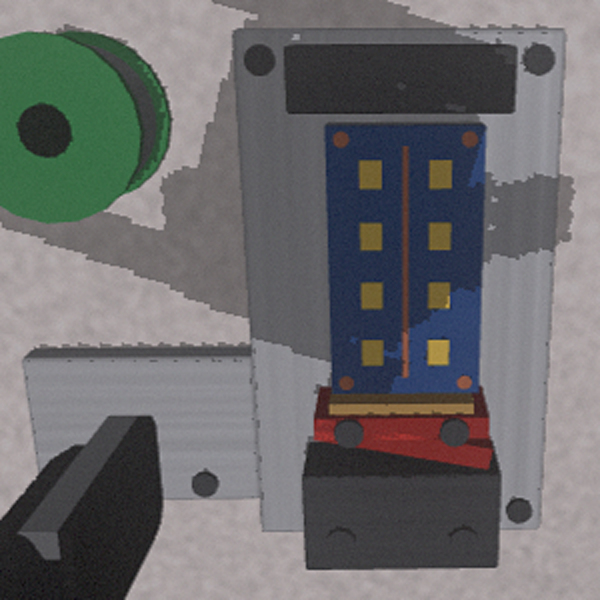

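```bash
python3 -c "
from h import *
im,d,c=ld('w16')
f=lambda L:np.array(L,float)/2+[110,100]
pr=lambda n,L,z:print(n,w2j(onplane(c,f(L),z)*1000).round(1).tolist())
pr('bed',[(234,29),(566,29),(540,529),(262,531)],.012)
pr('fence',[(285,45),(516,45),(516,112),(286,113)],.038)
pr('block top',[(306,476),(498,474)],.038)
pr('board',[(325,124),(486,124),(478,391),(332,393)],.036)
pr('jaw',[(330,415),(474,413),(316,420),(488,416),(317,440),(492,468)],.038)
pr('tongue',[(38,359),(252,356)],.012)
"
```

```text
bed [[-104.4, -53.7], [-104.4, 54.4], [84.1, 55.1], [83.7, -54.0]]
fence [[-100.0, -34.3], [-99.9, 34.3], [-80.3, 35.1], [-80.1, -34.8]]
block top [[44.3, -33.0], [44.2, 33.8]]
board [[-76.5, -23.3], [-76.4, 26.3], [13.4, 26.2], [13.8, -23.4]]
jaw [[21.0, -24.1], [20.7, 24.8], [22.8, -28.9], [21.8, 29.7], [30.4, -28.8], [41.8, 31.7]]
tongue [[10.6, -131.7], [9.9, -54.0]]
```

Call:
{"method": "arm_command", "body": {
  "plan": [
    [1,[40,5,-20],0.15],
    [1,[85,10,-40],0.3],
    [1,[125,12,-50],0.45],
    [1,[160,15,-50],0.6],
    [1,[185,18,-50],0.75]
  ]
}}

```text
time_s: 14.7
tcp_pos: [0.5713, 0.2292, 0.2077]
tcp_rot: [3.111, -0.01, 1.083]
force: [1.1, -0.0, 0.1]
width: 0.997
```

```bash
python3 -c "
from h import *
go(555,268,200,.3)
"
```

```text
pos [571.3 229.2 207.7] yaw 1.0827 F [ 1.1 -0.   0.1] w 0.997 t 14.7
shift [ 26.6 -32.8   6.9] turn 0.7827
```

Call:
{"method": "arm_command", "body": {
  "plan": [
    [1,[10,-10,7],0.15],
    [1,[20,-20,7],0.3],
    [1,[26,-30,7],0.45],
    [1,[26,-33,7],0.6],
    [1,[26,-33,7],0.78]
  ]
}}

```text
time_s: 15.2
tcp_pos: [0.5539, 0.2682, 0.1996]
tcp_rot: [3.127, -0.027, 0.332]
force: [0.3, 0.3, -0.2]
width: 0.999
```

```bash
python3 -c "
from h import *
go(555,268,200,.3); print(env.get_obs()['tcp_rot'])
snap('wrist','w17'); print(env.get_obs()['tcp_rot'])
"
```

```text
pos [553.9 268.2 199.6] yaw 0.3323 F [ 0.3  0.3 -0.2] w 0.999 t 15.2
shift [ 0.9  0.6 -0.4] turn 0.0323
[ 3.12656512 -0.02747473  0.33233993]
[ 3.12665932 -0.02780956  0.32447134]
```

View pics/w17.png

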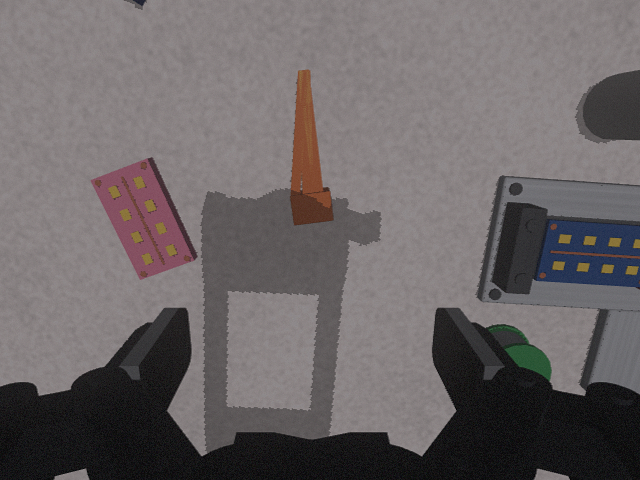

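```bash
python3 -c "
from h import *
im,d,c=ld('w17')
cv2.imwrite('pics/c17.png',cv2.resize(im[60:240,270:350,::-1],None,fx=3.3,fy=3.3,interpolation=cv2.INTER_CUBIC))"
```

```text
(no output)
```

View pics/c17.png

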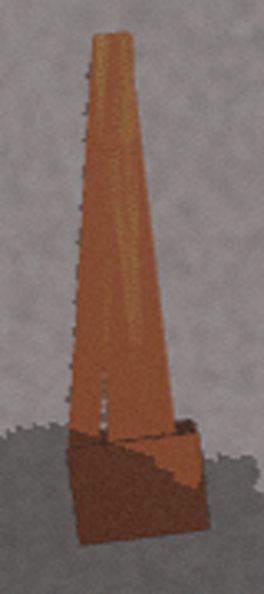

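```bash
python3 -c "
from h import *
im,d,c=ld('w17')
f=lambda L:np.array(L,float)/3.3+[270,60]
q=onplane(c,f([(67,450),(198,433),(210,528),(79,544)]),.024)[:,:2]*1000
print(q.mean(0)); 
for i in range(4):
  e=q[(i+1)%4]-q[i]; print(np.linalg.norm(e),np.degrees(np.arctan2(e[1],e[0])))
b=onplane(c,f([(174,430),(133,35),(94,35)]),.022)[:,:2]*1000; e=b[1]-b[0]; print(np.linalg.norm(e),np.degrees(np.arctan2(e[1],e[0])),b)
a=np.radians(24); print('head ctr from tip',b[1]+0)
"
```

```text
[562.32548532 268.41185614]
31.203214005855695 -63.71435871516946
23.146011745644973 -153.19074020419163
31.744825325658002 115.9199038869045
22.944774281017235 25.46296490114469
88.0383839111525 25.290370163364038 [[578.17333277 264.92427395]
 [657.77362178 302.53479152]
 [654.95918213 310.66761001]]
head ctr from tip [657.77362178 302.53479152]
```

```bash
python3 -c "
from h import *
go(562.2,268.3,20,.449); print(env.get_obs()['tcp_rot'])
"
```

```text
pos [554.2 268.  199.7] yaw 0.3245 F [-0.5  0.5  1.1] w 0.997 t 15.25
shift [  2.7  -0.4 179.8] turn -0.1245
[ 3.12665932 -0.02780956  0.32447134]
```

Call:
{"method": "arm_command", "body": {
  "plan": [
    [1,[3,0,45],-0.06],
    [1,[3,0,95],-0.125],
    [1,[3,0,140],-0.125],
    [1,[3,0,172],-0.125],
    [1,[3,0,178],-0.125]
  ]
}}

```text
time_s: 15.75
tcp_pos: [0.5594, 0.2668, 0.0172]
tcp_rot: [3.125, -0.017, 0.452]
force: [-1.4, -0.3, -0.3]
width: 1.001
```

Call:
{"method": "arm_command", "body": {
  "plan": [
    [1,[0,0,0],0],
    [1,[0,0,0],0]
  ]
}}

```text
time_s: 15.95
tcp_pos: [0.56, 0.2669, 0.0183]
tcp_rot: [3.124, -0.018, 0.453]
force: [0.4, -1.3, 0.4]
width: 1.002
```

```bash
python3 -c "
from h import *
go(562.2,268.3,5,.449); print(env.get_obs()['tcp_rot'])
"
```

```text
pos [560.  266.9  18.3] yaw 0.4526 F [ 0.4 -1.3  0.4] w 1.002 t 15.95
shift [ 2.3 -0.5 13.4] turn 0.0036
[ 3.12444731 -0.01847434  0.45258896]
```

Call:
{"method": "arm_command", "body": {
  "plan": [
    [1,[2,-0.5,7],0.003],
    [1,[2,-0.5,13],0.003],
    [1,[2,-0.5,13],0.003],
    [1,[2,-0.5,13],0.003]
  ]
}}

```text
time_s: 16.35
tcp_pos: [0.5619, 0.2682, 0.0056]
tcp_rot: [3.124, -0.019, 0.45]
force: [-0.3, -0.6, -0.2]
width: 1.001
```

```bash
python3 -c "
from h import *
go(562.2,268.3,5,.449); print(env.get_obs()['tcp_rot'])
snap('wrist','w18')
"
```

```text
pos [561.9 268.2   5.6] yaw 0.4498 F [-0.3 -0.6 -0.2] w 1.001 t 16.35
shift [0.3 0.  0.6] turn 0.0008
[ 3.12443699 -0.01866388  0.44980154]
```

View pics/w18.png

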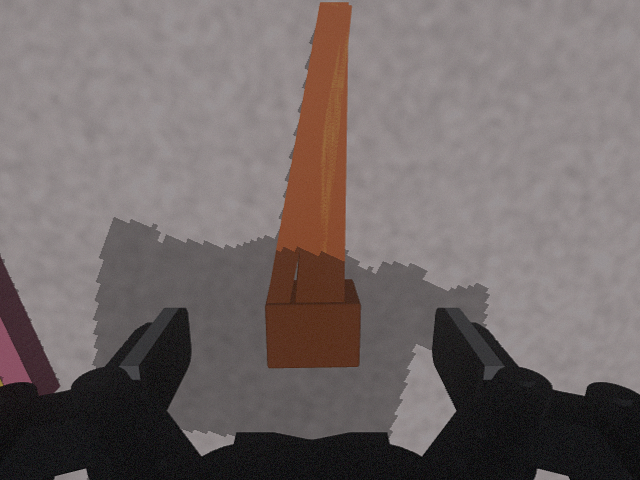

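Call:
{"method": "arm_command", "body": {
  "newtons": 110,
  "plan": [
    [-1,[0,0,0],0],
    [-1,[0,0,0],0],
    [-1,[0,0,0],0],
    [-1,[0,0,0],0],
    [-1,[0,0,0],0]
  ]
}}

```text
time_s: 16.9
tcp_pos: [0.5622, 0.2682, 0.0063]
tcp_rot: [3.124, -0.019, 0.45]
force: [-2.2, -2.1, 4.9]
width: 0.345
```

Call:
{"method": "arm_command", "body": {
  "plan": [
    [-1,[0,0,0],0],
    [-1,[0,0,-20],0],
    [-1,[0,0,-40],0],
    [-1,[0,0,-60],0],
    [-1,[0,0,-80],0]
  ]
}}

```text
time_s: 17.4
tcp_pos: [0.559, 0.2685, 0.0855]
tcp_rot: [3.125, -0.016, 0.45]
force: [0.2, 0.3, -4.4]
width: 0.349
```

```bash
python3 -c "
from h import *
go(*j2w(33.9,-112),90,JY+np.pi/2); print(env.get_obs()['tcp_rot'])
snap('wrist','w19')
"
```

```text
pos [559.  268.5  85.5] yaw 0.4497 F [ 0.2  0.3 -4.4] w 0.349 t 17.4
shift [-182.1  264.1   -3. ] turn 0.1899
[ 3.12483949 -0.01613605  0.449694  ]
```

View pics/w19.png

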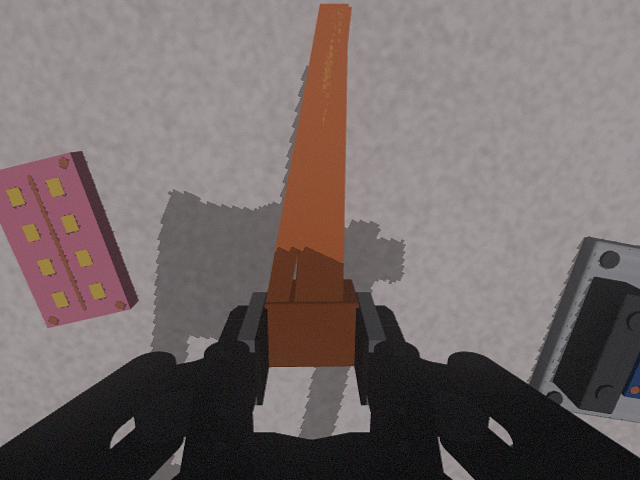

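Call:
{"method": "arm_command", "body": {
  "plan": [
    [-1,[-40,40,-5],0],
    [-1,[-80,80,-10],0.05],
    [-1,[-120,125,-10],0.1],
    [-1,[-150,165,-10],0.15],
    [-1,[-170,200,-10],0.19]
  ]
}}

```text
time_s: 17.95
tcp_pos: [0.494, 0.0275, 0.0978]
tcp_rot: [3.129, -0.022, 0.259]
force: [0.8, 1.1, -5.1]
width: 0.346
```

```bash
python3 -c "
from h import *
im,d,c=ld('w19')
q=onplane(c,[(266.5,303),(357,302),(356,366),(269,367)],.0855+.018)[:,:2]*1000
yw=.4497; m=q.mean(0)-[559,268.5]; print('in tool',m@[np.cos(yw),np.sin(yw)],m@[np.sin(yw),-np.cos(yw)])
for i in range(4):
  e=q[(i+1)%4]-q[i]; print(np.linalg.norm(e),np.arctan2(e[1],e[0]))
go(*j2w(33.9,-112),90,JY+np.pi/2); print(env.get_obs()['tcp_rot'])
"
```

```text
in tool 1.1464502097461384 -0.5862040545509428
29.808409270455154 -1.1175973833417725
23.960445094211014 -2.6776796239995098
30.003984126702285 2.0218934456029043
23.896085182539576 0.4557600678038401
pos [494.   27.5  97.8] yaw 0.2589 F [ 0.8  1.1 -5.1] w 0.346 t 17.95
shift [-4.5 77.4  8.7] turn -0.0009
[ 3.12945779 -0.02249336  0.25890873]
```

Call:
{"method": "arm_command", "body": {
  "plan": [
    [-1,[-4,40,5],0],
    [-1,[-4,77,20],0],
    [-1,[-4,77,30],0],
    [-1,[-4,77,30],0],
    [-1,[-4,77,30],0]
  ]
}}

```text
time_s: 18.45
tcp_pos: [0.5094, -0.0472, 0.0677]
tcp_rot: [3.131, -0.02, 0.259]
force: [0.7, 0.8, -3.3]
width: 0.346
```

```bash
python3 -c "
from h import *
go(*j2w(33.9,-112),50,JY+np.pi/2); print(env.get_obs()['tcp_rot'])
snap('wrist','w20')
"
```

```text
pos [509.4 -47.2  67.7] yaw 0.2591 F [ 0.7  0.8 -3.3] w 0.346 t 18.45
shift [-0.4  1.2 17.7] turn -0.0007
[ 3.13130419 -0.02012278  0.25908394]
```

View pics/w20.png

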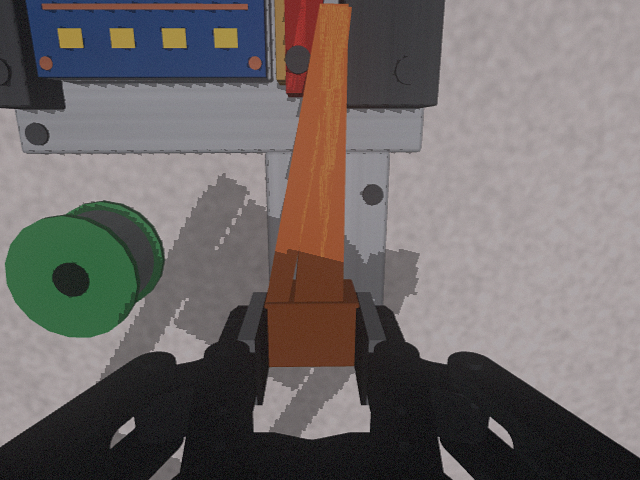

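```bash
python3 -c "
from h import *
im,d,c=ld('w20')
pr=lambda n,L,z:print(n,w2j(onplane(c,L,z)*1000).round(1).tolist())
pr('wedge str',[(350.5,6),(344.5,285)],.0838)
pr('tip',[(321,4),(350.5,6)],.0838)
pr('head',[(266.5,303),(357,302),(356,366),(269,367)],.0858)
pr('tongue x10',[(266,156),(267.5,230)],.012)
pr('tongue x70',[(387.5,156),(385.5,270)],.012)
pr('block corner',[(438,105)],.038)
pr('jaw',[(286,95)],.038)
pr('bed edge',[(30,152),(421,152)],.012)
"
```

```text
wedge str [[42.9, -10.8], [42.8, -93.7]]
tip [[34.7, -10.3], [42.9, -10.8]]
head [[17.1, -99.1], [46.9, -98.9], [47.2, -122.8], [17.2, -122.9]]
tongue x10 [[11.1, -56.6], [10.8, -92.8]]
tongue x70 [[68.9, -56.8], [70.5, -114.2]]
block corner [[83.2, -34.9]]
jaw [[22.3, -31.0]]
bed edge [[-99.8, -54.5], [84.7, -54.9]]
```

Call:
{"method": "arm_command", "body": {
  "plan": [
    [-1,[0,0.8,8],0],
    [-1,[0,0.8,16],0],
    [-1,[0,0.8,19],0],
    [-1,[0,0.8,19],0],
    [-1,[0,0.8,19],0]
  ]
}}

```text
time_s: 19.0
tcp_pos: [0.5106, -0.0477, 0.0492]
tcp_rot: [3.131, -0.021, 0.26]
force: [0.1, -0.1, -3.2]
width: 0.349
```

```bash
python3 -c "
from h import *
go(*j2w(33.9,-112),50,JY+np.pi/2); print(env.get_obs()['tcp_rot'])
im,d,c=snap('wrist','w21')
z=env.get_obs()['tcp_pos'][2]
pr=lambda n,L,z:print(n,w2j(onplane(c,L,z)*1000).round(1).tolist())
pr('wedge str',[(350.5,6),(344.5,285)],z+.0161)
"
```

```text
pos [510.6 -47.7  49.2] yaw 0.2602 F [ 0.1 -0.1 -3.2] w 0.349 t 19.0
shift [-1.1  0.6 -0.8] turn 0.0004
[ 3.1305907  -0.02117742  0.26024321]
wedge str [[43.5, -9.8], [43.6, -92.6]]
```

View pics/w21.png

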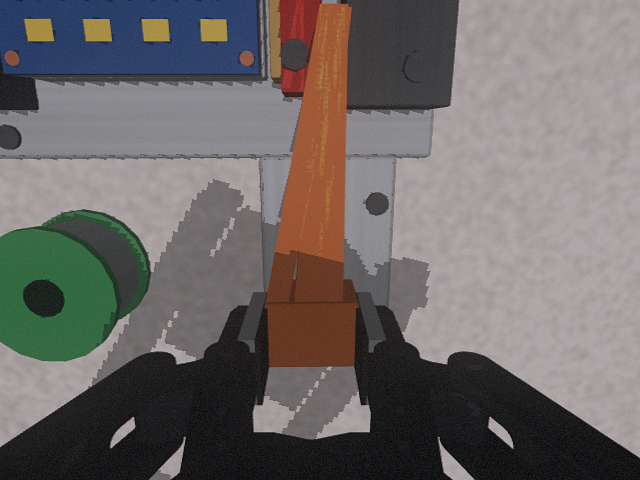

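Aligned: straight side at jig x≈43.5, jaw (285,95) clear of the taper. Lowering into the gap.

Call:
{"method": "arm_command", "body": {
  "plan": [
    [-1,[-1,0.2,6],0],
    [-1,[-1,0.2,12],0],
    [-1,[-1,0.2,18],0],
    [-1,[-1,0.2,20],0],
    [-1,[-1,0.2,20],0]
  ]
}}

```text
time_s: 19.55
tcp_pos: [0.5099, -0.0483, 0.0288]
tcp_rot: [3.131, -0.021, 0.26]
force: [0.9, -1.3, -4.3]
width: 0.348
```

```bash
python3 -c "
from h import *
go(*j2w(33.9,-112),18,JY+np.pi/2); print(env.get_obs()['tcp_rot'])
im,d,c=snap('wrist','w22')
z=env.get_obs()['tcp_pos'][2]
pr=lambda n,L,z:print(n,w2j(onplane(c,L,z)*1000).round(1).tolist())
pr('wedge str',[(350.5,6),(344.5,285)],z+.0161)
"
```

```text
pos [509.9 -48.3  28.8] yaw 0.26 F [ 0.9 -1.3 -4.3] w 0.348 t 19.55
shift [-0.5  0.  10.8] turn 0.0002
[ 3.13100476 -0.0205151   0.26003864]
wedge str [[43.9, -10.7], [44.0, -93.4]]
```

View pics/w22.png

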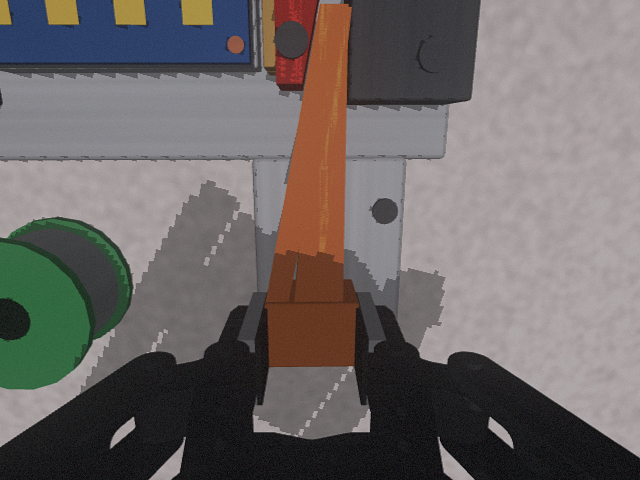

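In the gap. Down to the bed, then slightly forward.

Call:
{"method": "arm_command", "body": {
  "plan": [
    [-1,[0,-0.3,5],0],
    [-1,[0,-0.3,9],0],
    [-1,[0,-0.3,10.5],0],
    [-1,[0,-0.3,10.5],0]
  ]
}}

```text
time_s: 20.0
tcp_pos: [0.5102, -0.0481, 0.0185]
tcp_rot: [3.131, -0.021, 0.26]
force: [0.0, 0.1, -4.2]
width: 0.347
```

```bash
python3 -c "
from h import *
go(*j2w(33.9,-107),18,JY+np.pi/2); print(env.get_obs()['tcp_rot'])
"
```

```text
pos [510.2 -48.1  18.5] yaw 0.26 F [ 0.   0.1 -4.2] w 0.347 t 20.0
shift [4.4 0.3 0.6] turn 0.0002
[ 3.1308862  -0.02077262  0.26000052]
```

Call:
{"method": "arm_command", "body": {
  "plan": [
    [-1,[2,0,0],0],
    [-1,[5,0,0],0],
    [-1,[7,0,0.8],0],
    [-1,[7,0,0.8],0]
  ]
}}

```text
time_s: 20.4
tcp_pos: [0.517, -0.0466, 0.0183]
tcp_rot: [3.13, -0.02, 0.26]
force: [-3.4, -2.5, 1.6]
width: 0.348
```

```bash
python3 -c "
from h import *
go(*j2w(33.9,-105),18,JY+np.pi/2)
"
```

```text
pos [517.  -46.6  18.3] yaw 0.2604 F [-3.4 -2.5  1.6] w 0.348 t 20.4
shift [-0.6 -0.   0.2] turn 0.0006
```

Call:
{"method": "arm_command", "body": {
  "plan": [
    [0,[0,0,0],0],
    [0,[0,0,0],0],
    [0.1,[0,0,0],0],
    [0.1,[0,0,0],0],
    [0.1,[0,0,0],0]
  ]
}}

```text
time_s: 20.9
tcp_pos: [0.5172, -0.0466, 0.0183]
tcp_rot: [3.13, -0.021, 0.26]
force: [-0.7, 0.1, 0.3]
width: 0.55
```

```bash
python3 -c "
from h import *
go(*j2w(33.9,-130),18,JY+np.pi/2)
snap('wrist','w23')
"
```

```text
pos [517.2 -46.6  18.3] yaw 0.2604 F [-0.7  0.1  0.3] w 0.55 t 20.9
shift [-25.8  -0.1  -0.2] turn 0.0006
```

View pics/w23.png

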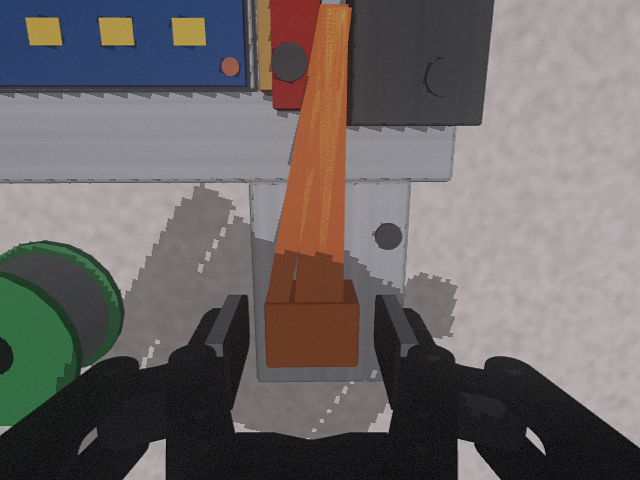

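Call:
{"method": "arm_command", "body": {
  "plan": [
    [0.1,[-15,0,0],0],
    [0.1,[-32,0,0],0],
    [-1,[-40,0,0],0],
    [-1,[-40,0,0],0],
    [-1,[-40,0,0],0]
  ]
}}

```text
time_s: 21.45
tcp_pos: [0.4793, -0.0571, 0.0178]
tcp_rot: [3.13, -0.022, 0.26]
force: [-0.6, -0.2, -0.4]
width: 0.041
```

Call:
{"method": "arm_command", "body": {
  "plan": [
    [-1,[0,0,0],0],
    [-1,[0,0,0],0]
  ]
}}

```text
time_s: 21.65
tcp_pos: [0.4801, -0.0572, 0.0179]
tcp_rot: [3.129, -0.022, 0.26]
force: [-0.8, 0.4, 0.5]
width: -0.002
```

```bash
python3 -c "
from h import *
go(*j2w(33.9,-128),18,JY+np.pi/2)
im,d,c=snap('wrist','w24')
"
```

```text
pos [480.1 -57.2  17.9] yaw 0.2602 F [-0.8  0.4  0.5] w -0.002 t 21.65
shift [14.8 -0.8  0.2] turn 0.0004
```

View pics/w24.png

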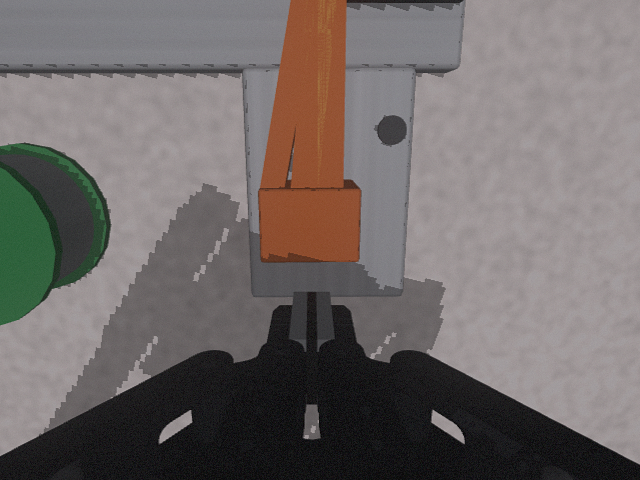

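Call:
{"method": "arm_command", "body": {
  "plan": [
    [-1,[5,-0.8,0],0],
    [-1,[10,-0.8,0],0],
    [-1,[14,-0.8,0],0],
    [-1,[18,-0.8,0],0],
    [-1,[22,-0.8,0],0]
  ]
}}

```text
time_s: 22.2
tcp_pos: [0.4995, -0.0505, 0.018]
tcp_rot: [3.131, -0.019, 0.261]
force: [-8.1, -1.5, 6.8]
width: -0.001
```

```bash
cat > st.py <<'E'
from h import *
o=env.get_obs(); print('jig',w2j(o['tcp_pos']*1000).round(1),'z',o['tcp_pos'][2].round(4),'F jig',(o['force'][:2]@JR).round(1),o['force'][2].round(1),o['tcp_rot'].round(3),o['time_s'])
E
python3 st.py
```

```text
jig [  33.1 -122.3] z 0.018 F jig [-0.7 -8.2] 6.8 [ 3.131 -0.019  0.261] 22.2
```

Call:
{"method": "arm_command", "body": {
  "plan": [
    [-1,[5,0.5,-0.5],0],
    [-1,[9,0.5,-0.5],0],
    [-1,[13,0.5,-0.5],0],
    [-1,[17,0.5,-0.5],0],
    [-1,[20,0.5,-0.5],0]
  ]
}}

```text
time_s: 22.7
tcp_pos: [0.5185, -0.0457, 0.0185]
tcp_rot: [3.131, -0.017, 0.261]
force: [-3.8, -1.9, -1.7]
width: -0.002
```

```bash
python3 st.py
```

```text
jig [  33.5 -102.7] z 0.0185 F jig [ 0.8 -4.2] -1.7 [ 3.131 -0.017  0.261] 22.7
```

Call:
{"method": "arm_command", "body": {
  "plan": [
    [-1,[5,0.3,0],0],
    [-1,[9,0.3,0],0],
    [-1,[13,0.3,0],0],
    [-1,[17,0.3,0],0],
    [-1,[20,0.3,0],0]
  ]
}}

```text
time_s: 23.2
tcp_pos: [0.5377, -0.041, 0.0186]
tcp_rot: [3.131, -0.016, 0.261]
force: [-5.1, -5.1, -3.0]
width: 0.0
```

```bash
python3 st.py
```

```text
jig [ 33.9 -82.9] z 0.0186 F jig [ 3.6 -6.3] -3.0 [ 3.131 -0.016  0.261] 23.2
```

Call:
{"method": "arm_command", "body": {
  "plan": [
    [-1,[4,0,0],0],
    [-1,[6,0,0],0],
    [-1,[8,0,0],0],
    [-1,[10,0,0],0],
    [-1,[12,0,0],0]
  ]
}}

```text
time_s: 23.7
tcp_pos: [0.5445, -0.0395, 0.0183]
tcp_rot: [3.132, -0.005, 0.263]
force: [-21.3, -14.5, 9.3]
width: -0.001
```

```bash
python3 st.py
```

```text
jig [ 34.2 -76. ] z 0.0183 F jig [  8.5 -24.3] 9.3 [ 3.132 -0.005  0.263] 23.7
```

Call:
{"method": "arm_command", "body": {
  "plan": [
    [-1,[4,0,-0.5],0],
    [-1,[5,0,-0.5],0],
    [-1,[6,0,-0.5],0],
    [-1,[6,0,-0.5],0],
    [-1,[6,0,-0.5],0]
  ]
}}

```text
time_s: 24.2
tcp_pos: [0.5447, -0.0396, 0.0184]
tcp_rot: [3.133, 0.006, 0.264]
force: [-20.4, -13.8, 10.9]
width: 0.0
```

```bash
python3 st.py
```

```text
jig [ 34.3 -75.8] z 0.0184 F jig [  8.1 -23.3] 10.9 [3.133 0.006 0.264] 24.2
```

Call:
{"method": "arm_command", "body": {
  "plan": [
    [-1,[-4,0,-2],0],
    [-1,[-8,0,-2],0],
    [-1,[-8,0,-2],0]
  ]
}}

```text
time_s: 24.5
tcp_pos: [0.5381, -0.0416, 0.0211]
tcp_rot: [3.132, 0.003, 0.264]
force: [-0.3, -0.2, -0.2]
width: 0.003
```

```bash
python3 st.py; python3 -c "
from h import *
im,d,c=snap('wrist','w25')"
```

```text
jig [ 34.5 -82.7] z 0.0211 F jig [ 0.1 -0.3] -0.2 [3.132e+00 3.000e-03 2.640e-01] 24.5
```

View pics/w25.png

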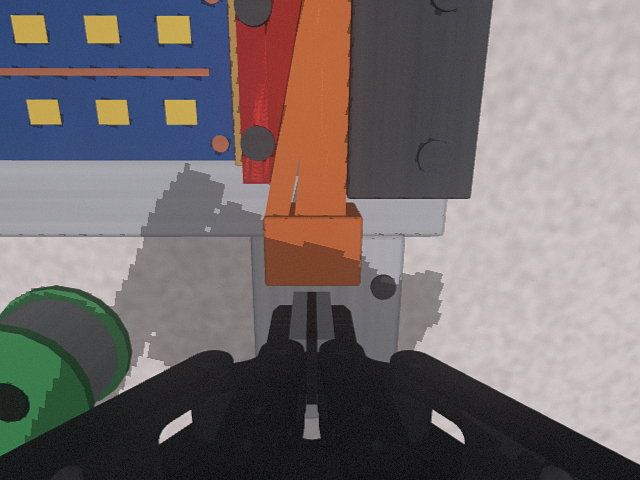

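Call:
{"method": "arm_command", "body": {
  "plan": [
    [-1,[4,0,0],0],
    [-1,[8,0,0],0],
    [-1,[12,0,0],0],
    [-1,[15,0,0],0],
    [-1,[16,0,0],0]
  ]
}}

```text
time_s: 25.05
tcp_pos: [0.5446, -0.0393, 0.0208]
tcp_rot: [3.134, 0.023, 0.267]
force: [-32.6, -17.2, 27.7]
width: -0.001
```

```bash
python3 st.py; python3 -c "
from h import *
im,d,c=ld('w25')
print(w2j(onplane(c,[(264,217),(361,216),(361,285),(266,284)],.036)*1000).round(1))"
```

```text
jig [ 34.  -75.8] z 0.0208 F jig [  8.3 -35.9] 27.7 [3.134 0.023 0.267] 25.05
[[ 18.7 -41.1]
 [ 49.4 -40.8]
 [ 50.3 -64.3]
 [ 18.7 -64. ]]
```

Call:
{"method": "arm_command", "body": {
  "plan": [
    [-1,[-4,0,-2],0],
    [-1,[-8,0,-3],0],
    [-1,[-8,0,-3],0]
  ]
}}

```text
time_s: 25.35
tcp_pos: [0.5377, -0.0412, 0.0242]
tcp_rot: [3.134, 0.021, 0.267]
force: [0.2, 0.3, -0.1]
width: 0.004
```

```bash
python3 st.py
```

```text
jig [ 34.1 -83. ] z 0.0242 F jig [-0.2  0.2] -0.1 [3.134 0.021 0.267] 25.35
```

Call:
{"method": "arm_command", "body": {
  "plan": [
    [-1,[3,0,4],0],
    [-1,[7,0,4],0],
    [-1,[11,0,2],0],
    [-1,[14,0,-1],0],
    [-1,[15,0,-2],0]
  ]
}}

```text
time_s: 25.85
tcp_pos: [0.5457, -0.0385, 0.0229]
tcp_rot: [3.137, 0.037, 0.269]
force: [-15.3, -13.1, -4.8]
width: 0.004
```

```bash
python3 st.py
```

```text
jig [ 33.4 -74.6] z 0.0229 F jig [  8.8 -18.1] -4.8 [3.137 0.037 0.269] 25.85
```

Call:
{"method": "arm_command", "body": {
  "plan": [
    [-1,[-4,0,2],0],
    [-1,[-8,0,3],0],
    [-1,[-8,0,4],0],
    [-1,[-8,0,4],0]
  ]
}}

```text
time_s: 26.25
tcp_pos: [0.5386, -0.0405, 0.0194]
tcp_rot: [3.136, 0.035, 0.269]
force: [-0.3, -0.3, 0.2]
width: -0.006
```

```bash
python3 st.py; python3 -c "
from h import *
im,d,c=snap('wrist','w26')"
```

```text
jig [ 33.6 -82. ] z 0.0194 F jig [ 0.2 -0.3] 0.2 [3.136 0.035 0.269] 26.25
```

View pics/w26.png

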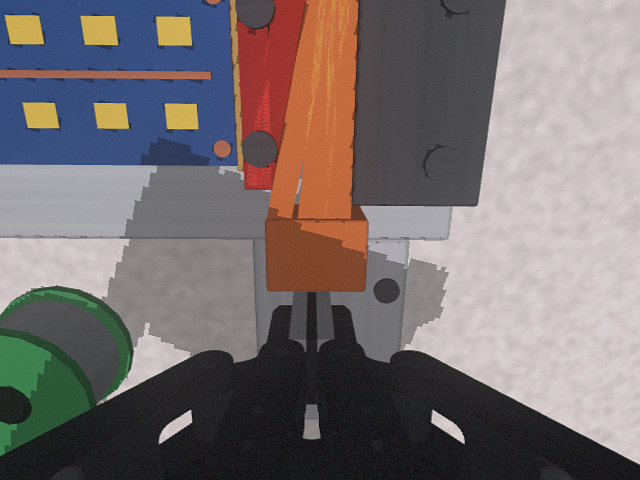

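Call:
{"method": "arm_command", "body": {
  "plan": [
    [-1,[7,0,0],0],
    [-1,[12,0,-2],0],
    [-1,[18,0,-4],0],
    [-1,[20,0,-5],0],
    [-1,[20,0,-5],0]
  ]
}}

```text
time_s: 26.8
tcp_pos: [0.5491, -0.0372, 0.0209]
tcp_rot: [3.139, 0.055, 0.271]
force: [-21.2, -15.7, -2.0]
width: -0.001
```

```bash
python3 st.py; python3 -c "
from h import *
im,d,c=ld('w26')
print(w2j(onplane(c,[(266,221),(367,221),(366,291),(268,291)],.036)*1000).round(1))"
```

```text
jig [ 33.1 -70.9] z 0.0209 F jig [  9.8 -24.5] -2.0 [3.139 0.055 0.271] 26.8
[[ 18.5 -40.4]
 [ 49.8 -40.2]
 [ 50.7 -64.1]
 [ 18.5 -64.3]]
```

Call:
{"method": "arm_command", "body": {
  "plan": [
    [-1,[-3,0,0],0],
    [-1,[-6,0,1],0],
    [-1,[-8,0,2],0],
    [-1,[-8,0,2],0]
  ]
}}

```text
time_s: 27.2
tcp_pos: [0.5421, -0.0391, 0.0197]
tcp_rot: [3.139, 0.054, 0.271]
force: [0.7, 0.1, 0.3]
width: -0.001
```

```bash
python3 st.py; python3 -c "
from h import *
im,d,c=snap('wrist','w27')"
```

```text
jig [ 33.2 -78.2] z 0.0197 F jig [0.1 0.7] 0.3 [3.139 0.054 0.271] 27.2
```

View pics/w27.png

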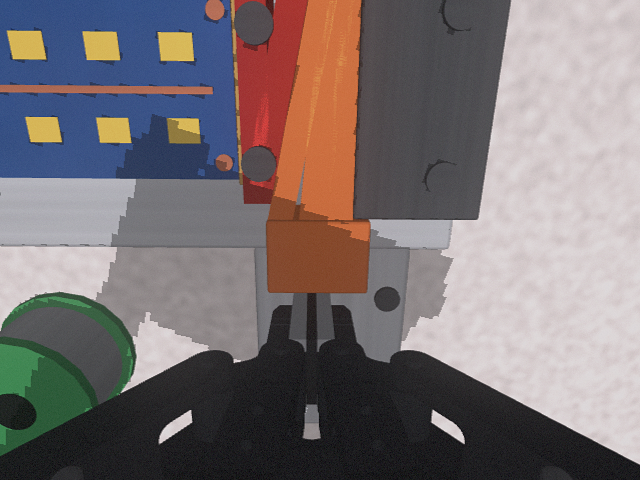

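```bash
python3 -c "
from h import *
im,d,c=ld('w27')
cv2.imwrite('pics/c27.png',cv2.resize(im[0:310,200:520,::-1],None,fx=1.9,fy=1.9,interpolation=cv2.INTER_CUBIC))
print(w2j(onplane(c,[(267,221),(369,221),(367,292),(269,292)],.036)*1000).round(1))
print('block',w2j(onplane(c,[(356,218),(478,219)],.038)*1000).round(1))
print('jaw',w2j(onplane(c,[(244,203),(238,150),(243,150)],.038)*1000).round(1))
print('board',w2j(onplane(c,[(239,179)],.036)*1000).round(1))
"
```

```text
[[ 18.4 -36.3]
 [ 49.9 -35.9]
 [ 50.6 -60.3]
 [ 18.5 -60.6]]
block [[ 45.6 -34.4]
 [ 82.6 -34.4]]
jaw [[ 11.9 -30.1]
 [ 10.9 -14.5]
 [ 12.3 -14.5]]
board [[ 10.4 -23.3]]
```

View pics/c27.png

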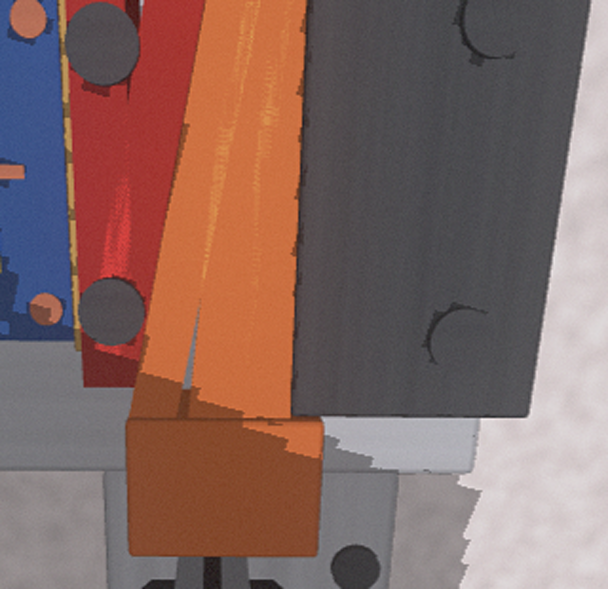

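Call:
{"method": "arm_command", "body": {
  "plan": [
    [-1,[-15,0,0],0],
    [-1,[-25,0,-20],0],
    [-1,[-25,0,-60],0],
    [-1,[-25,0,-100],0],
    [-1,[-25,0,-140],0]
  ]
}}

```text
time_s: 27.75
tcp_pos: [0.5257, -0.0431, 0.1628]
tcp_rot: [3.138, 0.052, 0.271]
force: [1.3, -1.0, 0.3]
width: 0.001
```

Call:
{"method": "arm_command", "body": {
  "plan": [
    [-1,[20,-40,0],0],
    [-1,[40,-60,0],0],
    [-1,[40,-60,0],0],
    [-1,[40,-60,0],0]
  ]
}}

```text
time_s: 28.15
tcp_pos: [0.5483, 0.026, 0.1606]
tcp_rot: [3.138, 0.052, 0.273]
force: [-0.1, 0.6, 0.1]
width: 0.0
```

```bash
python3 st.py; python3 -c "
from h import *
im,d,c=snap('wrist','w28');snap('scene','s28');snap('top','t28')
im,d,c=ld('s28')
cv2.imwrite('pics/c28.png',cv2.resize(im[200:320,230:360,::-1],None,fx=5,fy=5,interpolation=cv2.INTER_CUBIC))"
```

```text
jig [-28.2 -55.5] z 0.1606 F jig [-0.6  0. ] 0.1 [3.138 0.052 0.273] 28.15
```

View pics/w28.png

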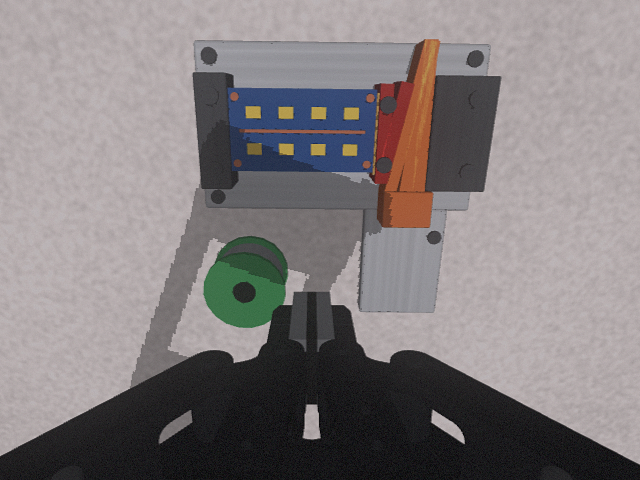

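View pics/c28.png

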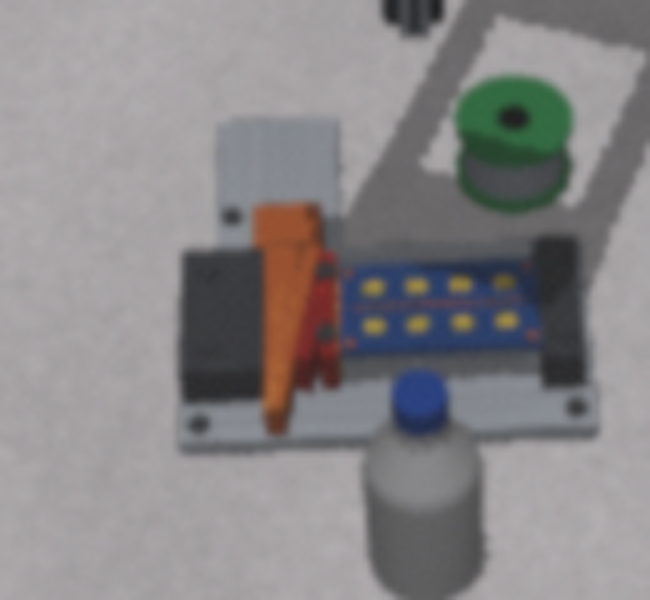

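```bash
python3 -c "
from h import *
im,d,c=ld('w28'); P=cloud(c,d)*1000
cv2.imwrite('pics/c28b.png',cv2.resize(im[30:240,185:505,::-1],None,fx=2.4,fy=2.4,interpolation=cv2.INTER_CUBIC))
for n,u,v in [('b',238,100),('b',366,108),('b',240,158),('b',362,163),('wtip',428,60),('wmid',415,130),('head',405,208),('block',460,120),('fence',213,140)]:
  p=np.median(P[v-2:v+3,u-2:u+3].reshape(-1,3),0); print(n,w2j(p).round(1),p[2].round(1))
for f in('top0','t28'):
  im,d,c=ld(f); hsv=cv2.cvtColor(im,cv2.COLOR_RGB2HSV); H,S,V=[hsv[...,i] for i in range(3)]
  def roi(m,u0,u1,v0,v1):
    o=np.zeros_like(m); o[v0:v1,u0:u1]=m[v0:v1,u0:u1]; return o
  print(rect(c,roi((H>40)&(H<85)&(S>60),290,340,260,310),.038)[0][:2],rect(c,roi((H>100)&(H<125)&(S>100),295,330,160,185),.125)[0][:2],rect(c,roi(V<70,450,500,210,260),.032)[0])
"
```

```text
b [-73.6  19.3] 35.9
b [ 4.  15.7] 35.3
b [-74.  -15.4] 35.3
b [  3.5 -17.7] 35.4
wtip [39.4 43.3] 33.7
wmid [35.1  3.3] 35.6
head [ 32.6 -46. ] 39.0
block [61.7  9.5] 37.8
fence [-89.7  -4.3] 37.7
((484.4275817871094, 56.12848663330078), (56.155460357666016, 54.242645263671875)) ((710.7876586914062, 65.47544860839844), (25.297517776489258, 20.463546752929688)) ((602.689453125, -297.0636291503906), (73.69245147705078, 51.52262878417969), 56.15874099731445)Traceback (most recent call last):
  File "<string>", line 11, in <module>
    print(rect(c,roi((H>40)&(H<85)&(S>60),290,340,260,310),.038)[0][:2],rect(c,roi((H>100)&(H<125)&(S>100),295,330,160,185),.125)[0][:2],rect(c,roi(V<70,450,500,210,260),.032)[0])
                                                                        ~~~~^^^^^^^^^^^^^^^^^^^^^^^^^^^^^^^^^^^^^^^^^^^^^^^^^^^^^
  File "h.py", line 18, in rect
    k=max(cs,key=cv2.contourArea)[:,0,:]
      ~~~^^^^^^^^^^^^^^^^^^^^^^^^
ValueError: max() iterable argument is empty
```

View pics/c28b.png

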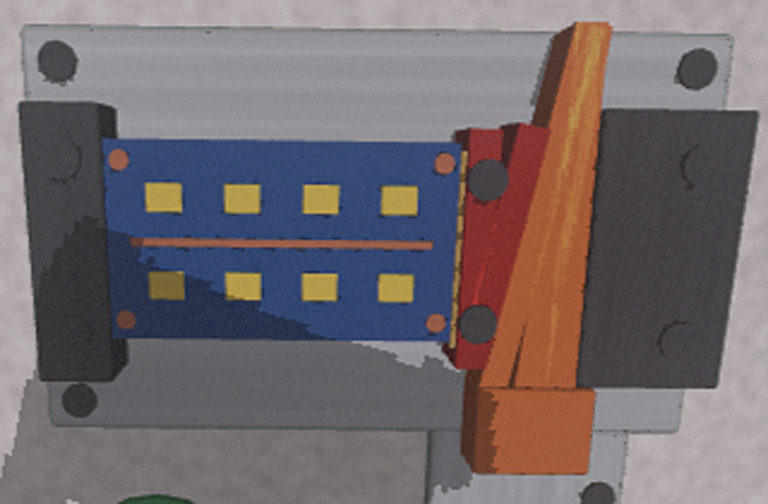

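```bash
python3 -c "
from h import *
go(*j2w(33.5,-53),60,JY+np.pi/2)"
```

```text
pos [547.8  24.7 160.3] yaw 0.2707 F [-0.3  0.5  0.1] w -0.0 t 28.3
shift [  8.   60.3 100.3] turn 0.0109
```

Call:
{"method": "arm_command", "body": {
  "plan": [
    [-1,[5,40,20],0.01],
    [-1,[8,60,60],0.01],
    [-1,[8,60,95],0.01],
    [-1,[8,60,100],0.01],
    [-1,[8,60,100],0.01]
  ]
}}

```text
time_s: 28.8
tcp_pos: [0.5654, -0.0331, 0.0595]
tcp_rot: [3.139, 0.056, 0.26]
force: [0.7, 0.6, -0.2]
width: -0.003
```

```bash
python3 st.py;  python3 -c "
from h import *
go(*j2w(33.5,-53),40,JY+np.pi/2)
im,d,c=snap('wrist','w29')
P=cloud(c,d)*1000
cv2.imwrite('pics/c29.png',im[:,:,::-1])"
```

```text
jig [ 33.3 -54.2] z 0.0595 F jig [-0.5  0.8] -0.2 [3.139 0.056 0.26 ] 28.8
pos [565.4 -33.1  59.5] yaw 0.2597 F [ 0.7  0.6 -0.2] w -0.003 t 28.8
shift [ 2.3  0.1 19.4] turn -0.0001
```

View pics/w29.png

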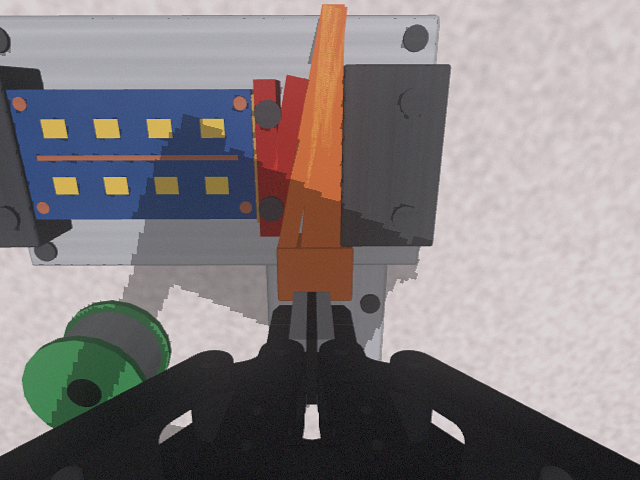

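Fingers sit over the head (275–353, 248–300). Pressing down gently.

```bash
python3 -c "
from h import *
im,d,c=ld('w29'); P=cloud(c,d)*1000
for n,u,v in [('wtip',334,20),('w',330,80),('w',325,140),('w',322,200),('w',322,240),('head',300,275),('head',330,270),('block',390,160),('bed',360,35),('tongue',370,285),('board',135,172)]:
  p=np.median(P[v-3:v+4,u-3:u+4].reshape(-1,3),0); print(n,w2j(p).round(1),p[2].round(1))
"
```

```text
wtip [40.9 49.5] 33.7
w [39.8 29.6] 34.3
w [38.1  8. ] 35.2
w [ 37.1 -15.6] 35.9
w [ 37.2 -32.4] 36.5
head [ 28. -47.] 39.0
head [ 40.6 -44.9] 39.0
block [63.2  0.6] 37.5
bed [52.7 47.3] 11.7
tongue [ 62.1 -65.2] 11.5
board [-36.6  -4.3] 35.6
```

Call:
{"method": "arm_command", "body": {
  "plan": [
    [-1,[0,0,10],0],
    [-1,[0,0,17],0],
    [-1,[0,0,21],0],
    [-1,[0,0,24],0],
    [-1,[0,0,26],0]
  ]
}}

```text
time_s: 29.35
tcp_pos: [0.5652, -0.0333, 0.0362]
tcp_rot: [3.137, 0.053, 0.261]
force: [-7.5, 0.9, 24.9]
width: 0.002
```

```bash
python3 st.py
```

```text
jig [ 33.5 -54.5] z 0.0362 F jig [-2.8 -7. ] 24.9 [3.137 0.053 0.261] 29.35
```

Call:
{"method": "arm_command", "body": {
  "plan": [
    [-1,[0,0,2],0],
    [-1,[0,0,2],0],
    [-1,[0,0,-10],0],
    [-1,[0,0,-24],0],
    [-1,[0,0,-24],0]
  ]
}}

```text
time_s: 29.85
tcp_pos: [0.5682, -0.0331, 0.0623]
tcp_rot: [3.135, 0.049, 0.261]
force: [-0.4, -0.5, -0.0]
width: 0.001
```

```bash
python3 st.py; python3 -c "
from h import *
im,d,c=snap('wrist','w30'); P=cloud(c,d)*1000
for n,u,v in [('wtip',334,20),('w',330,80),('w',325,140),('w',322,200),('w',322,240),('head',300,275),('head',330,270),('block',390,160),('bed',360,35),('tongue',370,285),('board',135,172)]:
  p=np.median(P[v-3:v+4,u-3:u+4].reshape(-1,3),0); print(n,w2j(p).round(1),p[2].round(1))
"
```

```text
jig [ 34.  -51.5] z 0.0623 F jig [ 0.4 -0.5] -0.0 [3.135 0.049 0.261] 29.85
wtip [41.7 52.7] 35.2
w [40.5 32.5] 35.2
w [38.9 10.5] 34.7
w [ 38. -14.] 34.0
w [ 38.1 -31.5] 34.0
head [ 28.6 -47.2] 35.5
head [ 41.7 -44.8] 35.5
block [64.6  3.1] 37.5
bed [53.8 50.6] 11.7
tongue [ 63.5 -63.6] 11.4
board [-37.1  -2. ] 35.5
```

View pics/w30.png

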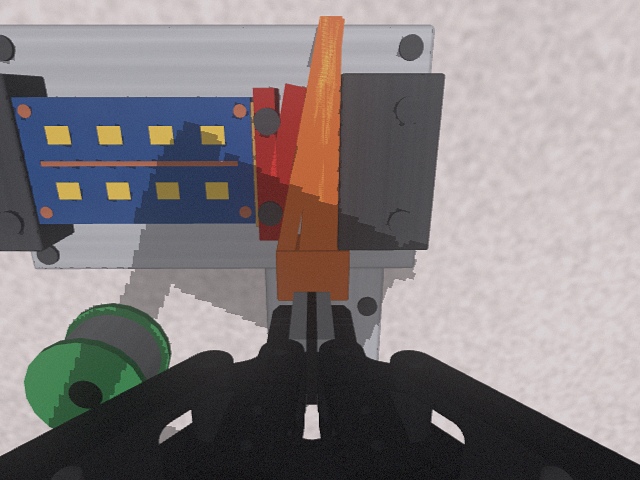

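```bash
python3 -c "
from h import *
go(*j2w(33.7,-85),62,JY+np.pi/2)
im,d,c=ld('w30')
print(w2j(onplane(c,[(276.5,250.5),(349,250.5),(349,300),(277.5,300)],.036)*1000).round(1))
print(w2j(onplane(c,[(339,248.5),(428,249)],.038)*1000).round(1))"
```

```text
pos [567.4 -33.   61.2] yaw 0.2609 F [ 0.6  0.7 -0.6] w 0.006 t 29.9
shift [-32.8  -0.    0.9] turn 0.0011
[[ 18.7 -35.5]
 [ 49.7 -35.6]
 [ 50.4 -59.2]
 [ 18.5 -59.1]]
[[ 45.2 -33.9]
 [ 82.9 -34.2]]
```

Call:
{"method": "arm_command", "body": {
  "plan": [
    [-1,[-20,0,0],0],
    [-1,[-34,0,0],0],
    [-1,[-36,0,20],0],
    [-1,[-36,0,40],0],
    [-1,[-36,0,42],0]
  ]
}}

```text
time_s: 30.4
tcp_pos: [0.5283, -0.0425, 0.0186]
tcp_rot: [3.139, 0.055, 0.261]
force: [-0.2, -0.3, -0.2]
width: -0.001
```

```bash
python3 st.py
```

```text
jig [ 32.9 -92.4] z 0.0186 F jig [ 0.3 -0.3] -0.2 [3.139 0.055 0.261] 30.4
```

Call:
{"method": "arm_command", "body": {
  "plan": [
    [-1,[12,0.5,0],0],
    [-1,[20,0.5,0],0],
    [-1,[26,0.5,0],0],
    [-1,[31,0.5,-1],0],
    [-1,[33,0.5,-1],0]
  ]
}}

```text
time_s: 30.9
tcp_pos: [0.5494, -0.0374, 0.0176]
tcp_rot: [3.141, 0.08, 0.264]
force: [-39.6, -20.9, 26.3]
width: -0.007
```

```bash
python3 st.py
```

```text
jig [ 33.3 -70.8] z 0.0176 F jig [ 10.1 -43.6] 26.3 [3.141 0.08  0.264] 30.9
```

Call:
{"method": "arm_command", "body": {
  "plan": [
    [-1,[-5,0,0],0],
    [-1,[-15,0,0],0],
    [-1,[-25,0,-20],0],
    [-1,[-30,0,-60],0],
    [-1,[-30,0,-100],0]
  ]
}}

```text
time_s: 31.4
tcp_pos: [0.5281, -0.0426, 0.1209]
tcp_rot: [-3.141, 0.08, 0.264]
force: [1.4, 0.3, -0.3]
width: 0.003
```

Call:
{"method": "arm_command", "body": {
  "plan": [
    [-1,[20,-40,-30],0],
    [-1,[40,-40,-40],0],
    [-1,[40,-40,-40],0],
    [-1,[40,-40,-40],0]
  ]
}}

```text
time_s: 31.8
tcp_pos: [0.5599, 0.0077, 0.1579]
tcp_rot: [3.141, 0.078, 0.266]
force: [-0.3, -0.3, -0.2]
width: 0.002
```

```bash
python3 st.py; python3 -c "
from h import *
im,d,c=snap('wrist','w31');snap('top','t31');snap('scene','s31')
cv2.imwrite('pics/c31.png',cv2.resize(im[0:300,100:500,::-1],None,fx=2,fy=2,interpolation=cv2.INTER_CUBIC))
im,d,c=ld('top0');im2,d2,c=ld('t31')
cv2.imwrite('pics/tt.png',np.vstack([cv2.resize(x[150:340,140:520,::-1],None,fx=1.5,fy=1.5) for x in(im,im2)]))"
```

```text
jig [ -7.6 -49. ] z 0.1579 F jig [ 0.2 -0.3] -0.2 [3.141 0.078 0.266] 31.8
```

View pics/c31.png

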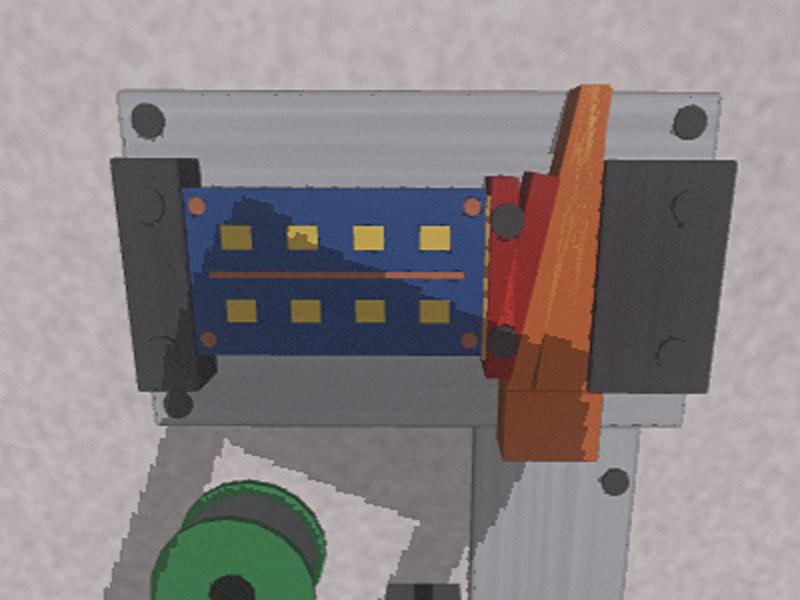

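View pics/tt.png

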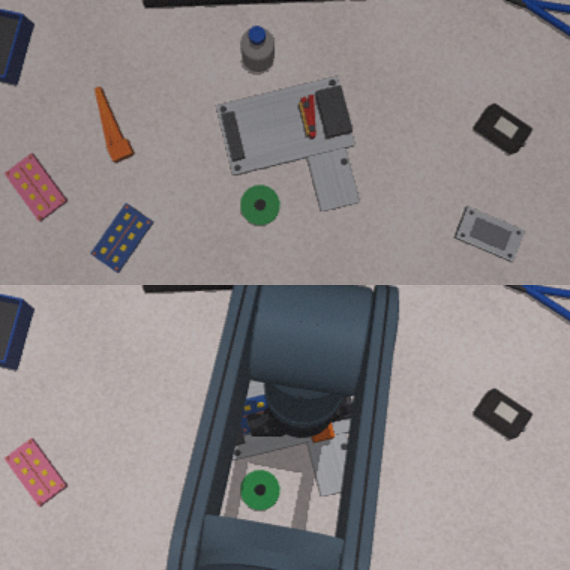

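```bash
python3 -c "
from h import *
im,d,c=ld('w31'); P=cloud(c,d)*1000
f=lambda L:np.array(L,float)/2+[100,0]
pr=lambda n,L,z:print(n,w2j(onplane(c,f(L),z)*1000).round(1).tolist())
pr('board',[(182,188),(488,189),(483,355),(197,355)],.036)
pr('fence',[(197,160),(213,384)],.038)
pr('jaw',[(486,176),(485,360),(488,200),(492,376)],.038)
for n,u,v in [('tip',595,95),('w',580,200),('w',565,320),('w',560,380),('head',540,430),('b',200,200),('b',470,200),('b',210,345),('b',460,340)]:
  u,v=int(u/2+100),v//2
  p=np.median(P[v-2:v+3,u-2:u+3].reshape(-1,3),0); print(n,w2j(p).round(1),p[2].round(1))
im,d,c=ld('s31')
cv2.imwrite('pics/c31s.png',cv2.resize(im[225:330,255:360,::-1],None,fx=5.5,fy=5.5,interpolation=cv2.INTER_CUBIC))"
```

```text
board [[-79.6, 26.3], [10.8, 26.5], [10.8, -23.2], [-79.8, -23.6]]
fence [[-73.9, 34.0], [-75.0, -32.5]]
jaw [[9.9, 30.1], [11.4, -24.3], [10.7, 23.5], [13.8, -29.5]]
tip [40.5 52.3] 34.8
w [38.4 23.5] 34.6
w [ 36.2 -12.4] 33.9
w [ 36.2 -32. ] 34.0
head [ 30.4 -48.3] 35.5
b [-74.6  22.8] 35.7
b [ 5.6 23.4] 35.7
b [-75.6 -20.4] 35.7
b [  3.5 -18.7] 35.4
```

View pics/c31s.png

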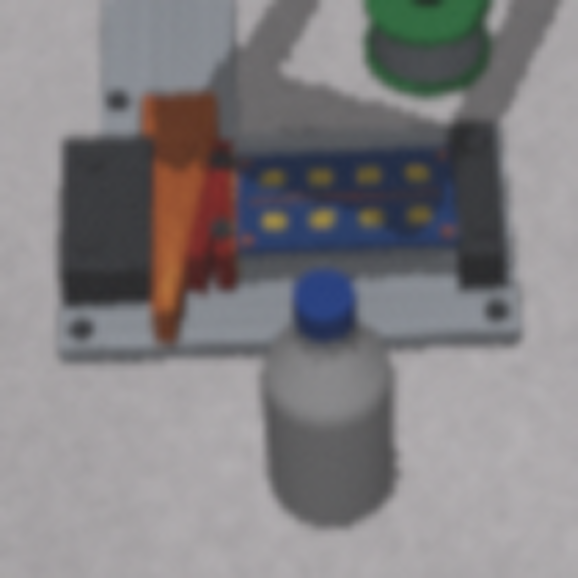

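```bash
python3 -c "
from h import *
print(env.sign_off()); print(env.get_obs()['time_s'])"
```

```text
the job is handed in; nothing more can be done
None
the job is handed in; nothing more can be done
```

The lamp board is clamped and the job is handed in at about 32 s. The spreader was laid on the bed first and the blue board stacked on top. Then I set the wedge loosely in the gap, let go of it, and pushed its head with closed fingers until it stopped advancing.

**Last checks**
- **Board:** it lies flat and square, touching the fence (jig x −80 to +11). It sits about 1–1.5 mm to the +y side of mid-way. I could only judge the spreader beneath it from the blurry side view and from measurements taken before stacking, and it looked aligned.
- **Clamping:** the jaw's brass shoes are against the board, sprung back roughly 2.5–3 mm.
- **Wedge:** the head's centre is at about jig y −48. A last push of about 44 N did not move it.
- **Bystanders:** the spool and adapter look unmoved in the before and after top pictures. The arm hid the bottle from the top camera, so I checked it only by eye in the scene picture, where it looked undisturbed.

**What did not go smoothly**
- **Spreader:** it caught on the jaw on the first try and tilted in the grip. I lifted it, re-aligned it and laid it flat.
- **Wedge:** one push lifted the head about 3 mm. I pressed it back onto the bed with about 25 N from above. The thin end still reads about 1 mm high.
- **Force:** that last push was above the 20 N suggested. It came from the fingers, not the gripper's body.

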